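# Fit the snap ring on the sample carousel's spindle

### The job

Lift the orange dust cap off the carousel's spindle by its white handle and hang it by that handle over both prongs of the hook stand, letting go of it there. Then pick the snap-ring pliers off their rest, squeeze the handles home so that the ring on their tips is fully spread, and gently slide the spread ring down over the spindle until it lies level at the groove, on the hub's face. Finish there holding: do not let go, keep the handles squeezed and the ring spread around the groove, and leave the other things on the bench where they are.

Things in the scene. Friction and masses are not known exactly. Their poses are not given: they have to be found in the camera images.
- cap_bar (a point): Centre of the handle bar of the orange dust cap that stands over the spindle on the carousel's hub. White square arch: level bar along this y, 104 mm long, 9 mm square, on two legs 86 mm apart inside; 39 mm of free space under the bar. z is up.
- cap: The dust cap; origin at the centre of its rim plane, 84 mm below the bar's centre, axes as cap_bar. Round cup, mouth down, 92 mm across outside, 84 inside, 40 mm high (flat top 44 mm below the bar's centre), 100 to 200 g. Raised 30 mm it clears the spindle and all on the carousel.
- hook_seat (a point): Where the bar's centre lies when hung, 165 mm above the bench. Two prongs (8 mm bar) at y = +30 and -30 mm run to -x; seats x -11 to 11 mm, tops 4.5 mm below this point; tips upturned at x -18 to -26 mm, tops 10 mm above it. Bring the bar, along y, in from -x 15 to 31 mm above this point, prongs passing through the handle, then lower; fingers at the bar's middle go between the prongs (52 mm clear).
- hook_stand: Fixed grey stand of the prongs; origin on the bench below hook_seat, same axes. Base plate x -40 to 110 mm, y -65 to 65 mm, 12 mm thick. Behind the seat the prongs climb gently to a cross plate at x = 65 mm, 85 mm wide, its top 11 mm above hook_seat. Hook stand and tool rest may change sides.
- groove (a point): On the spindle's axis, in the groove, 2 mm above the hub's flat face: where ring_centre must end, the ring then lying on the hub's face. Upright steel spindle: groove 40 mm across from the hub's face up to 6 mm, then 42.4 mm across up to 15 mm, then a cone to 30 mm across at its top, 22 mm above the hub's face.
- carousel: Fixed round grey vial carousel, 210 mm across; origin on the bench below the spindle's axis. Hub 104 mm across, its face at 62 mm height; vial caps on a circle of 83 mm radius reach 68 mm height.
- pliers_grip (a point): Half-way between the two teal plier handles, at half their height: grip here, closing along this y. Pliers lie level, handles to -x, ring to +x, z up. Outer faces 56 mm apart here when open (flaring 0.2 rad each to -x), 36 mm and parallel when squeezed home. Handles 16 mm high, x -52 to 28 mm. A spring opens them: 5 N on each handle to start, 11 N at the stop, which bears any more.
- pliers: The pliers with the ring, origin and axes as pliers_grip, 0.24 kg. Closed pivot block at x 35 to 65 mm, 42 mm wide, 20 mm high; jaws beyond it to x about 115 mm.
- ring_centre (a point): Centre of the spread ring's opening, in the pliers' frame x = 113.6, y = 0, z = -32 mm from pliers_grip. Level yellow ring of 4 mm round wire that stays on the plier tips by itself: 40 mm inside when relaxed (too small for the spindle), passes a 48 mm shaft when squeezed home. Gap and lugs on the -x side; jaws' underside 24 mm above the ring's top.
- squeeze (a joint): How far the plier handles are squeezed: 0 open (ring relaxed), 0.20 rad squeezed home against the stop (ring fully spread).
- tool_rest: Fixed grey rest under the pliers; origin on the bench 80 mm below pliers_grip at the start, same axes. Base plate 160 x 95 x 12 mm; the tool lies on a post at x = 50 mm (26 x 30 mm) and a bar at x = -50 mm (12 mm thick, 95 mm long), both about 70 mm high.
- amber_bottle: Bystander, to be left alone: amber glass bottle with white cap, 48 mm across, 115 mm tall; origin at its underside.
- vial_rack: Bystander, to be left alone: blue block of small vials, 60 x 110 x 44 mm; origin at its underside.
- screwdriver: Bystander, to be left alone: screwdriver lying flat; origin at its underside.
- wrench: Bystander, to be left alone: wrench lying flat; origin at its underside.
- beaker: Bystander, to be left alone: glass beaker, 64 mm across, 85 mm tall; origin at its underside.
- cap_jar: Bystander, to be left alone: clear jar with white lid, 60 mm across, 60 mm tall; origin at its underside.
- parts_tray: Bystander, to be left alone: white two-part tray, 100 x 130 x 25 mm; origin at its underside.
Not all that is in view belongs to the job. What is shaped like the tool_rest but green or purple is not meant.

How it is judged (in metres and radians):
On the way, in this order (a step that is already met when the one before it is completed fails the run):
1. the dust cap hangs by its handle on both prongs of the hook stand, let go and at rest (x of cap_bar in the frame of hook_seat between -0.022 and 0.022 m and y of cap_bar in the frame of hook_seat between -0.02 and 0.02 m and z of cap_bar in the frame of hook_seat between -0.008 and 0.01 m and contact force between cap and hook_stand above 0.3 N and angle between cap_bar's own z axis and vertical below 0.25 rad and contact force between the arm and cap below 0.05 N and linear speed of cap below 0.05 m/s), for 0.3 s.
2. the pliers are held off their rest with the handles squeezed home and the spread ring above the spindle's top (value of joint squeeze above 0.16 rad and contact force between the fingers and pliers above 3 N and contact force between pliers and tool_rest below 0.05 N and z of ring_centre in the frame of groove above 0.02 m and horizontal distance between ring_centre and groove below 0.05 m), for 0.15 s.
At the end, for the whole second after the job is handed in: Cap hangs free on the hook (bar within 20 mm of the seat, -8 to +10 mm in height, upright, at rest). Ring_centre within 6 mm sideways, -3 to +4 mm in height of groove, pliers level within 0.12 rad, squeezed over 0.16 rad, gripped with over 3 N, off the rest, under 20 N on the carousel (all of step 1 and horizontal distance between ring_centre and groove below 0.006 m and z of ring_centre in the frame of groove between -0.003 and 0.004 m and angle between pliers's own z axis and vertical below 0.12 rad and value of joint squeeze above 0.16 rad and contact force between the fingers and pliers above 3 N and contact force between pliers and tool_rest below 0.05 N and contact force between pliers and carousel below 20 N and linear speed of pliers below 0.03 m/s); the arm keeps its last pose, push and grip.
It fails at once if a bystander is moved by more than 30 mm (distance of any of amber_bottle, vial_rack, screwdriver, wrench, beaker, cap_jar, parts_tray from where it was at the start of the episode above 0.03 m).
It fails at once if the ring is forced onto the spindle or pressed on the hub with more than 40 N (contact force between pliers and carousel above 40 N).
It also fails if it takes over 54 s, if anything falls off the work surface, if the arm or the gripper's body presses on something with over 40 N, if the wrist force passes 120 N, or if a joint passes its speed limit or range.

### The arm

A 6-joint arm with a two-finger parallel gripper is mounted at the origin on the work surface. World frame = base frame: x ahead of the robot, y to its left, z up, the work surface at z = 0. Lengths are in m, angles in degrees, forces in N, time in s.
With the tool pointing down it reaches from about 0.35 to 0.875 m from the base axis. Payload 4.2 kg.
Tool frame: the origin (TCP) lies on the centre line of the jaws, within the pads' length; the fingertips stand 8 mm ahead of it and the grasp point (between the pads) lies 11 mm behind it; z points along the fingers, y is the direction in which the jaws open and shut (so a half turn about z gives the same grasp; the last joint's range is limited). The gripper opens to 87 mm and grips with 3 to 60 N. Pads are 19 mm wide; open, the fingers measure 117 mm over their backs; the gripper's body (75 mm by 190 mm) begins 51 mm behind the grasp point.
Start: joints at [-53.938, 22.042, 0.453, 0, -68.411, -14.817], TCP at [0.226, -0.582, 0.231] pointing down, gripper open.
Joint ranges: [-179.83, 179.83], [-69.29, 118.12], [-61.27, 80.66], [-181.25, 117.63], [-171.15, -9.14], [-177.46, 177.46]. Speed limits (degrees/s): [159.86, 159.86, 180, 180, 180, 180].

### API

Orientations are given as a 3x3 rotation matrix whose columns are the frame's x, y, z axes.
In Python, from station import sense, capture, finish_job, recognise gives the robot as it stands.
- The arm moves only by the tool apply_moves, never from a script. Its argument "plan" is a list that holds one entry, the list of rows, each a list of 7 numbers: the opening in per cent of the stroke, from 0 (shut) to 100 (fully open), then the shift along the world's x, y, z in units of 25 mm (1.0 is 25 mm), then the turn, a rotation vector about the world's x, y, z in rad. A call has 1 to 12 rows; each row shifts and turns the pose as measured when the row begins; what a row does not reach is not made up. A row lasts 1/12 s, in which the tool goes at most 41.7 mm and 7.16 degrees, less where a joint would pass 70% of its speed; a pose out of reach is approached as far as the arm can. A call is refused whole if a number of a shift passes 1 or a number of a turn 0.125, either way. A call with a gripper value outside its range is refused whole. The fingers move at their own pace and stop on an object; the grip force is fixed at half the most. Time passes only in rows, so rows that do not move let the fingers close. It gives the time, the measured TCP pose, the force and the opening at its end, in the units of the state.
- sense(): the state, without advancing time (a new reading comes with each control period).
- capture(name): name is "side" or "top" or "wrist"; returns a dict with "pixels" (420x560x3 uint8, red, green, blue), "depth" (420x560 float32, m along the optical axis (not along the pixel's ray), 0 where there is no reading), "mtx" (3x3 intrinsics, pixels), "R" (3x3) and "t" (3): a world point X has camera coordinates R X + t; the wrist camera has in their place "mount" (4x4, takes a point from camera to tool coordinates, whose origin is the TCP and whose axes are the flange's). Camera axes: x right, y down, z forward; pixel columns grow to the right and rows downward; lengths in m; the calibration is good to about 2 mm. A picture is of the moment at which its call begins: read the wrist's pose just before it.
- finish_job(): hands the job in, once; it reports no verdict.
Trained networks look in a picture, given as the dict that the camera call returned (one of the last four; its "shot" number tells which), for a name from the list of things; names that differ only in an ending like _2 or _b are one class to them, and where a whole thing is asked for, a point or a joint stands for the part that bears it (a point fixed in the world has none). Each returns a list of dicts, best first, with "score" (0 to 1); they miss things now and then, are a little off and sometimes report something else, mostly with a low value. They report only what shows in the picture. A call takes as long as a camera call. They do not tell look-alikes from the thing itself.
- recognise(label, picture): "at" ([x, y, z] in m, in the coordinates of the camera as it stood for that picture, good to about 4 mm: the middle of the surface that is visible of it).
The state is a dict: "time_s": time; "joints": joint angles; "joint_velocities": joint speeds; "effort": joint torques, N m; "tcp_pos": TCP position; "ee_rot": TCP orientation; "wrist_force": force on the tool from outside, world axes, zero at the start; "moment": the same for the moment, N m; "gripper_width": opening from 0.0 (shut) to 1.0 (fully open).
Only numpy, scipy, OpenCV 4.12 (cv2) and the standard library are available. Lean on these libraries where they do the work, as an engineer would, in place of code of your own. Each camera call takes 0.05 s, during which the arm holds its last target.

## Working session

There is one attempt and no reset: what is moved stays moved. The work goes in short steps, Python scripts to look and compute and a tool call to move; the robot and the scene stay as the last step left them, time stands still between calls to the robot, and variables do not carry over. Pictures are saved under pics/ and viewed, and the job is handed in when it is done.

Besides the shell and the picture viewer there is one more tool, called after "Request:" as name(argument=value, ...) on one line, values as JSON. apply_moves: Moves the arm, as the interface text tells. Its arguments: {"type":"object","properties":{"plan":{"type":"array","items":{"type":"array","items":{"type":"array","items":{"type":"number"}}}}},"required":["plan"]}

```bash
ls; mkdir -p pics; cat > h.py <<'E'
import numpy as np, cv2
from station import sense, capture, finish_job, recognise
def save(p,name,crop=None,scale=1):
    im=p["pixels"][...,::-1]
    if crop: im=im[crop[1]:crop[3],crop[0]:crop[2]]
    if scale!=1: im=cv2.resize(im,None,fx=scale,fy=scale,interpolation=cv2.INTER_CUBIC)
    cv2.imwrite("pics/"+name,im)
def c2w(p,c,s=None):
    c=np.asarray(c,float)
    if "R" in p and p["R"] is not None: return (c-p["t"])@np.asarray(p["R"])
    m=np.asarray(p["mount"]); t=c@m[:3,:3].T+m[:3,3]
    return t@np.asarray(s["ee_rot"]).T+np.asarray(s["tcp_pos"])
def w2p(p,X):
    c=np.asarray(X)@np.asarray(p["R"]).T+p["t"]; q=c@np.asarray(p["mtx"]).T
    return q[...,:2]/q[...,2:]
def cloud(p,s=None):
    d=p["depth"].astype(float);v,u=np.mgrid[:d.shape[0],:d.shape[1]]
    k=np.asarray(p["mtx"]);c=np.stack([(u-k[0,2])/k[0,0]*d,(v-k[1,2])/k[1,1]*d,d],-1)
    w=c2w(p,c.reshape(-1,3),s).reshape(c.shape); w[d==0]=np.nan
    return w
E
python3 - <<'E'
from h import *
print(sense())
for n in ("side","top","wrist"):
    s=sense();p=capture(n);save(p,n+"0.png")
    print(n,p["mtx"],p.get("R"),p.get("t"),p.get("mount"))
    if n!="wrist":
        for l in ("cap_bar","cap","hook_stand","carousel","pliers","pliers_grip","tool_rest","ring_centre"):
            try:
                for r in recognise(l,p)[:4]: print(n,l,round(r["score"],2),c2w(p,r["at"]).round(3),w2p(p,c2w(p,r["at"])).round(0))
            except Exception as e: print(l,e)
E
```

```text
pics
{'time_s': 0.0, 'joints': array([-5.39378292e+01,  2.20914356e+01,  3.79142467e-01, -2.97883452e-02,
       -6.84121417e+01, -1.48167758e+01]), 'joint_velocities': array([ 0.0763663 , -0.00374293,  0.03254553, -0.04295331, -0.03038749,
       -0.07265617]), 'effort': array([-1.68698778e-03, -3.90668499e+01,  1.87404531e+01,  4.21995118e+00,
        1.09613239e-02, -1.97074805e-04]), 'tcp_pos': array([ 0.22628199, -0.58195841,  0.22944607]), 'ee_rot': array([[-9.32106446e-01, -3.62183360e-01, -8.87629621e-04],
       [-3.62184437e-01,  9.32104217e-01,  2.04017763e-03],
       [ 8.84449247e-05,  2.22314835e-03, -9.99997525e-01]]), 'wrist_force': array([-0.73864387, -0.21264847, -0.09972338]), 'moment': array([-0.07397455,  0.03038306, -0.00348821]), 'gripper_width': 0.998954385361707}
side [[523.3852983    0.         281.72034291]
 [  0.         523.3852983  206.83217044]
 [  0.           0.           1.        ]] [[-0.91471707 -0.40385755  0.01384788]
 [-0.31983351  0.70261121 -0.63564457]
 [ 0.24698018 -0.58586395 -0.77185764]] [0.48260897 0.22234932 1.56846671] None
side cap_ba
[... 1497 characters left out ...]
9 -0.287  0.013] [360. 206.]
top tool_rest 0.91 [0.509 0.267 0.011] [202. 210.]
top tool_rest 0.89 [ 0.304 -0.158  0.012] [325. 265.]
top tool_rest 0.88 [0.31  0.221 0.01 ] [216. 267.]
top tool_rest 0.69 [0.255 0.433 0.013] [155. 285.]
top ring_centre 0.69 [0.564 0.255 0.085] [201. 192.]
wrist [[315.38831444   0.         283.68166122]
 [  0.         315.38831444 208.4496552 ]
 [  0.           0.           1.        ]] None None [[-2.46454817e-04 -9.65464719e-01 -2.60533713e-01  6.97584014e-02]
 [ 9.99999668e-01 -3.55794666e-05 -8.14113509e-04 -5.46685594e-04]
 [ 7.76728220e-04 -2.60533827e-01  9.65464407e-01 -1.54096312e-01]
 [ 0.00000000e+00  0.00000000e+00  0.00000000e+00  1.00000000e+00]]
```

View pics/side0.png

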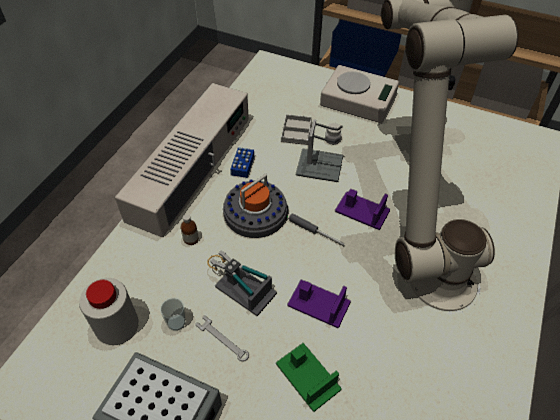

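View pics/top0.png

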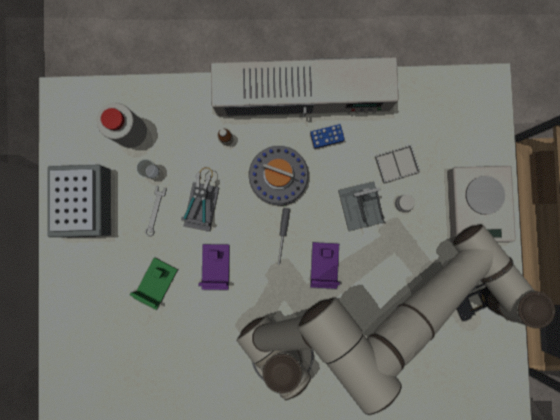

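```bash
python3 - <<'E'
from h import *
p=capture("top");save(p,"top_l.png",(140,130,260,250),5);save(p,"top_r.png",(270,140,400,240),5)
p=capture("side");save(p,"side_c.png",(180,100,380,330),3)
E
```

```text
(no output)
```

View pics/top_l.png

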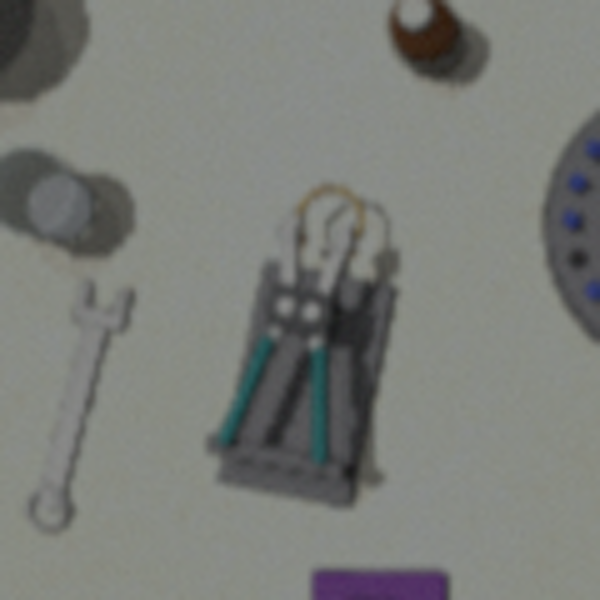

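View pics/top_r.png

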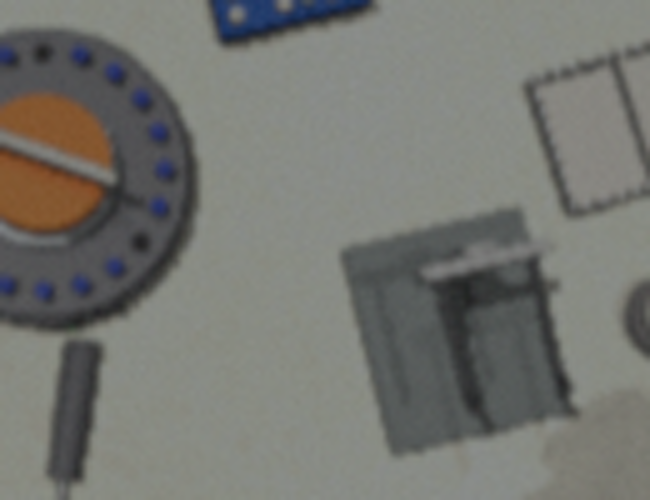

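View pics/side_c.png

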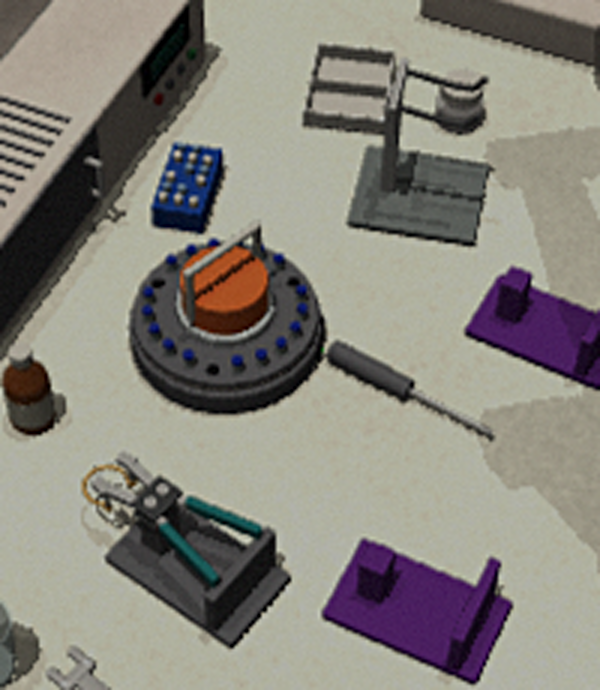

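The left rest at (248,293) side / (202,205) top is grey and carries the teal pliers. The look-alikes are purple at (318,303) and (362,208) and green at (308,377) in side, so I choose the grey one. The hook stand is at (317,160) side, with prongs running toward the robot. Next I'll measure with depth.

```bash
python3 - <<'E'
from h import *
np.set_printoptions(suppress=True,precision=4)
def rect(w,m,lab):
    P=w[m][:,:2].astype(np.float32)
    if len(P)<8: print(lab,len(P));return
    r=cv2.minAreaRect(P); print(lab,len(P),np.array(r[0]).round(4),np.array(r[1]).round(4),round(r[2],1),"med",np.median(w[m],0).round(4))
for n in ("top","side"):
    p=capture(n);w=cloud(p);x,y,z=w[...,0],w[...,1],w[...,2]
    hsv=cv2.cvtColor(p["pixels"],cv2.COLOR_RGB2HSV)
    near=lambda a,b,r:(np.hypot(x-a,y-b)<r)
    print(n,"bench z",np.nanmedian(z[near(.5,.1,.05)]))
    rect(w,near(.615,-.005,.07)&(z>.135),"bar")
    rect(w,near(.615,-.005,.07)&(z>.095)&(z<.115),"captop")
    rect(w,near(.615,-.005,.13)&(z>.035)&(z<.08),"carousel")
    m=near(.615,-.005,.13)&(z>.035)&(z<.08);c,r=cv2.minEnclosingCircle(w[m][:,:2].astype(np.float32));print("circ",c,r)
    rect(w,near(.52,-.28,.12)&(z>.006)&(z<.02),"base")
    rect(w,near(.52,-.28,.12)&(z>.13),"prongs")
    teal=(hsv[...,0]>80)&(hsv[...,0]<100)&(hsv[...,1]>90)&near(.54,.265,.1)
    rect(w,teal&(z>.06),"teal")
    rect(w,near(.52,.265,.12)&(z>.006)&(z<.02),"restbase")
    yel=(hsv[...,0]>10)&(hsv[...,0]<30)&(hsv[...,1]>90)&near(.63,.25,.06)
    rect(w,yel&(z>.03),"ring")
    m=near(.52,-.28,.12)&(z>.13); print(w[m][::max(1,m.sum()//25)].round(3).tolist())
E
```

```text
top bench z -0.0001219857194011311
bar 90 [ 0.6231 -0.0047] [0.101  0.0094] 68.4 med [ 0.6229 -0.0055  0.1502]
captop 496 [ 0.6225 -0.005 ] [0.0915 0.0886] 4.4 med [ 0.6208 -0.0042  0.1019]
carousel 2033 [ 0.6215 -0.0066] [0.2025 0.2037] 3.8 med [ 0.6151 -0.0062  0.0507]
circ (0.6234503984451294, -0.005394076928496361) 0.10400433093309402
base 1370 [ 0.5203 -0.2888] [0.22   0.2328] 77.9 med [ 0.5052 -0.284   0.0115]
prongs 253 [ 0.5006 -0.2913] [0.1059 0.083 ] 10.9 med [ 0.5261 -0.285   0.1673]
teal 98 [0.5086 0.2743] [0.0683 0.0705] 79.0 med [0.5126 0.2537 0.0874]
restbase 872 [0.5213 0.2694] [0.2276 0.2283] 8.2 med [0.5163 0.2692 0.0111]
ring 0
[[0.553, -0.314, 0.176], [0.551, -0.308, 0.173], [0.549, -0.285, 0.16], [0.547, -0.315, 0.171], [0.544, -0.288, 0.179], [0.542, -0.263, 0.179], [0.541, -0.295, 0.173], [0.539, -0.26, 0.177], [0.539, -0.293, 0.165], [0.536, -0.259, 0.178], [0.535, -0.318, 0.169], [0.536, -0.277, 0.131], [0.529, -0.315, 0.166], [0.524, -0.258, 0.166], [0.516, -0.318, 0.167], [0.511, -0.26, 0.17], [0.505, -0.26, 0.165], [0.498, -0.263, 0.166], [0.494, -0.327, 0
[... 809 characters left out ...]
 0.0127]
ring 44 [0.6327 0.2455] [0.0511 0.0486] 59.6 med [0.6356 0.2375 0.0514]
[[0.558, -0.323, 0.176], [0.556, -0.31, 0.174], [0.54, -0.316, 0.171], [0.535, -0.322, 0.163], [0.529, -0.314, 0.168], [0.546, -0.295, 0.173], [0.504, -0.327, 0.162], [0.516, -0.321, 0.158], [0.487, -0.329, 0.162], [0.544, -0.299, 0.162], [0.475, -0.324, 0.166], [0.54, -0.277, 0.177], [0.557, -0.287, 0.157], [0.539, -0.275, 0.169], [0.537, -0.261, 0.173], [0.537, -0.245, 0.178], [0.537, -0.245, 0.173], [0.513, -0.264, 0.167], [0.516, -0.255, 0.168], [0.539, -0.242, 0.166], [0.497, -0.269, 0.159], [0.54, -0.275, 0.133], [0.475, -0.267, 0.165], [0.48, -0.261, 0.164], [0.452, -0.269, 0.169], [0.455, -0.269, 0.163]]
```

Request:
apply_moves(plan=[[[100,0.88,0.97,0.4,0,0,0.1],[100,0.88,0.97,0.4,0,0,0.1],[100,0.88,0.97,0.4,0,0,0.1],[100,0.88,0.97,0.4,0,0,0.1],[100,0.88,0.97,0.4,0,0,0.1],[100,0.88,0.97,0.4,0,0,0.1],[100,0.88,0.97,0.4,0,0,0.1],[100,0.88,0.97,0.4,0,0,0.1],[100,0.88,0.97,0.4,0,0,0.1],[100,0.88,0.97,0.4,0,0,0.1],[100,0.88,0.97,0.4,0,0,0.1],[100,0.88,0.97,0.4,0,0,0.1]]])

```text
time_s: 2.15
tcp_pos: [0.4939, -0.2799, 0.353]
ee_rot: [[0.046, -0.999, -0.005], [-0.999, -0.046, -0.003], [0.003, 0.005, -1.0]]
wrist_force: [1.0, -0.4, 0.6]
gripper_width: 1.001
```

```bash
python3 - <<'E'
from h import *
s=sense();p=capture("wrist");save(p,"hook1.png")
np.savez("hook1.npz",w=cloud(p,s),px=p["pixels"])
w=cloud(p,s)
m=w[...,2]>.13
print(s["tcp_pos"],s["joints"],m.sum())
img=np.nan_to_num(np.clip((w[...,2])/.2,0,1)*255).astype(np.uint8);cv2.imwrite("pics/hook1z.png",img)
E
```

```text
[ 0.49386875 -0.27992044  0.35299079] [-13.0766786   13.09605072   4.92358185   0.21757987 -82.05890746
  15.67062078] 88099
```

View pics/hook1.png

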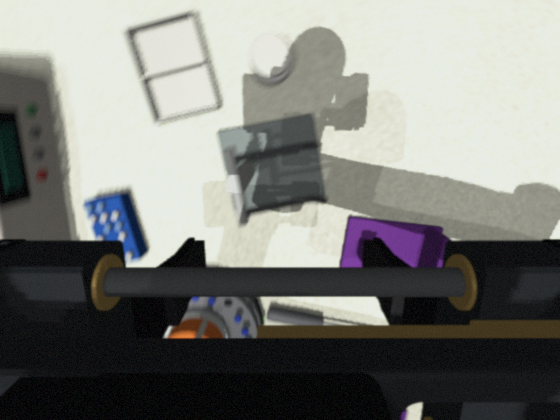

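View pics/hook1z.png

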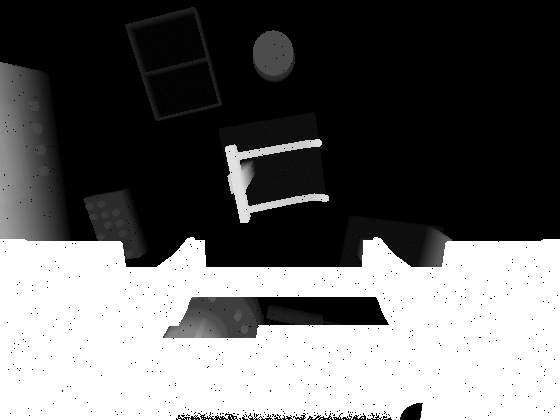

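Depth shows the prongs clearly (rows 140–215, cols 228–328). Now I'll fit the stand.

```bash
python3 - <<'E'
from h import *
np.set_printoptions(suppress=True,precision=4)
d=np.load("hook1.npz");w=d["w"];sub=w[110:225,215:335];z=sub[...,2]
m=(z>.15)&(z<.19)
P=sub[m]
r=cv2.minAreaRect(P[:,:2].astype(np.float32));print(r)
b=(z>.008)&(z<.017);print("base",cv2.minAreaRect(cv2.convexHull(sub[b][:,:2].astype(np.float32))),np.median(sub[b],0))
# local frame: iterate yaw by fitting lines to the two prongs
a=np.deg2rad(11);c0=np.array(r[0])
for _ in range(3):
    ex=np.array([np.cos(a),np.sin(a)]);ey=np.array([-ex[1],ex[0]])
    u=(P[:,:2]-c0)@ex;v=(P[:,:2]-c0)@ey
    sl=[]
    for sg in(1,-1):
        k=(u>-.04)&(u<.03)&(v*sg>0.01)
        f=np.polyfit(u[k],v[k],1);sl.append(f)
    a+=np.mean([np.arctan(f[0]) for f in sl]);print(np.rad2deg(a),sl)
for lo in np.arange(-.06,.06,.005):
    k=(u>lo)&(u<lo+.005)
    if k.sum()>3: print(round(lo,3),k.sum(),np.percentile(v[k],[1,99]).round(4),np.median(P[k,2]).round(4),np.percentile(P[k,2],95).round(4))
print("u ends",np.percentile(u,[.3,1,99,99.7]))
E
```

```text
((0.5040026307106018, -0.2941940128803253), (0.10645642876625061, 0.08438221365213394), 11.570903778076172)
base ((0.5113129615783691, -0.29373276233673096), (0.14994999766349792, 0.12832239270210266), 12.146059036254883) [ 0.5014 -0.2998  0.0119]
11.959423087252992 [array([0.0158, 0.0293]), array([ 0.0177, -0.0302])]
11.96717659694245 [array([-0.0001,  0.0293]), array([ 0.0004, -0.0302])]
11.967272931117888 [array([-0.0003,  0.0293]), array([ 0.0003, -0.0302])]
-0.055 40 [-0.0336  0.0329] 0.174 0.1752
-0.05 77 [-0.034   0.0333] 0.1726 0.1747
-0.045 75 [-0.0338  0.0327] 0.1659 0.1699
-0.04 70 [-0.0339  0.0333] 0.1604 0.1638
-0.035 66 [-0.0339  0.0331] 0.1594 0.161
-0.03 63 [-0.0338  0.033 ] 0.1598 0.1611
-0.025 64 [-0.0337  0.0332] 0.1596 0.1613
-0.02 64 [-0.0337  0.0334] 0.1595 0.1613
-0.015 65 [-0.0339  0.033 ] 0.1606 0.1624
-0.01 64 [-0.0339  0.0328] 0.1616 0.1629
-0.005 69 [-0.0338  0.0336] 0.1624 0.1638
-0.0 65 [-0.0337  0.0329] 0.1633 0.1649
0.005 68 [-0.0337  0.0334] 0.1645 0.1654
0.01 65 [-0.0338  0.0333] 0.1655 0.1671
0.015 69 [-0.0339  0.0332] 0.1664 0.1679
0.02 67 [-0.0338  0.0335] 0.1674 0.1687
0.025 70 [-0.0339  0.0334] 0.1681 0.17
0.03 71 [-0.0337  0.0332] 0.1692 0.1704
0.035 444 [-0.0416  0.0404] 0.174 0.1766
0.04 366 [-0.0419  0.041 ] 0.176 0.1771
0.045 126 [-0.0413  0.0404] 0.1754 0.1766
0.05 54 [-0.01    0.0098] 0.1609 0.162
u ends [-0.0527 -0.0513  0.0516  0.0526]
```

Request:
apply_moves(plan=[[[100,0.43,0.97,-0.05,0,0,-0.036],[100,0.43,0.97,-0.05,0,0,-0.036],[100,0.43,0.97,-0.05,0,0,-0.036],[100,0.43,0.97,-0.05,0,0,-0.036],[100,0.43,0.97,-0.05,0,0,-0.036],[100,0.43,0.97,-0.05,0,0,-0.036],[100,0.43,0.97,-0.05,0,0,-0.036],[100,0.43,0.97,-0.05,0,0,-0.036],[100,0.43,0.97,-0.05,0,0,-0.036],[100,0.43,0.97,-0.05,0,0,-0.036],[100,0.43,0.97,-0.05,0,0,-0.036],[100,0.2,0.4,-0.05,0,0,-0.036]]])

```text
time_s: 3.2
tcp_pos: [0.6274, 0.0146, 0.3418]
ee_rot: [[-0.387, -0.922, 0.004], [-0.922, 0.387, -0.007], [0.004, -0.007, -1.0]]
wrist_force: [1.0, -1.2, -0.1]
gripper_width: 1.0
```

```bash
python3 - <<'E'
from h import *
s=sense();p=capture("wrist");save(p,"cap1.png")
w=cloud(p,s);np.savez("cap1.npz",w=w,px=p["pixels"])
print(s["tcp_pos"],s["joints"],s["joint_velocities"])
x,y,z=np.moveaxis(w,-1,0)
n=np.hypot(x-.624,y+.004)<.07
m=n&(z>.138)&(z<.16);print(m.sum());P=w[m]
if m.sum()>10:
  print(cv2.minAreaRect(P[:,:2].astype(np.float32)),np.median(P,0),np.median(P[:,2]))
m=n&(z>.09)&(z<.115);
if m.sum()>10: print(cv2.minEnclosingCircle(w[m][:,:2].astype(np.float32)),np.median(w[m][:,2]))
E
```

```text
[0.62740272 0.01455847 0.34177999] [ 16.29735833  19.34913078  11.91303914   0.44437454 -82.42968883
 -39.11217676] [  9.21707948   6.60476785   7.33691408   0.3508519   -2.06577148
 -35.20600301]
746
((0.626057505607605, -0.005379505455493927), (0.10214976966381073, 0.00900687649846077), 68.1121826171875) [ 0.62442854 -0.00884283  0.14995928] 0.149959275704325
((0.6245365142822266, -0.006366165820509195), 0.047432273626327515) 0.10195576435117953
```

View pics/cap1.png

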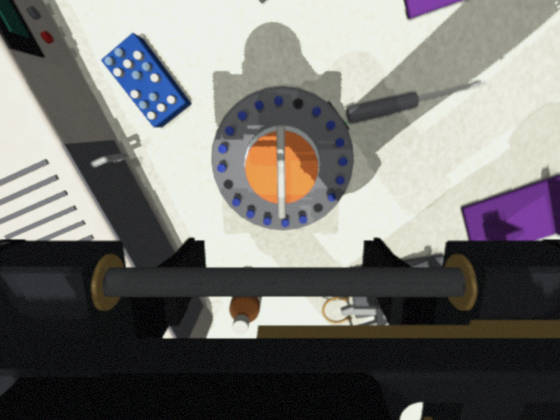

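Request:
apply_moves(plan=[[[60,-0.1,-0.4,-0.6,0,0,0],[60,0,-0.4,-1,0,0,0],[60,0,0,-1,0,0,0],[60,0,0,-1,0,0,0],[60,0,0,-1,0,0,0],[60,0,0,-1,0,0,0],[60,0,0,-1,0,0,0],[60,0,0,0,0,0,0]]])

```text
time_s: 3.92
tcp_pos: [0.6246, -0.0062, 0.1722]
ee_rot: [[-0.383, -0.924, 0.011], [-0.924, 0.383, -0.006], [0.002, -0.012, -1.0]]
wrist_force: [-0.9, 0.3, -1.0]
gripper_width: 0.614
```

Request:
apply_moves(plan=[[[60,0,0.02,-0.8,0.006,0.011,0.01],[60,0,0,-0.7,0,0,0],[60,0,0,0,0,0,0],[0,0,0,0,0,0,0],[0,0,0,0,0,0,0],[0,0,0,0,0,0,0],[0,0,0,0,0,0,0],[0,0,0,0,0,0,0],[0,0,0,0,0,0,0]]])

```text
time_s: 4.67
tcp_pos: [0.6297, -0.0074, 0.1455]
ee_rot: [[-0.371, -0.929, 0.015], [-0.929, 0.371, -0.001], [-0.005, -0.014, -1.0]]
wrist_force: [-2.0, -0.3, 0.1]
gripper_width: 0.227
```

Request:
apply_moves(plan=[[[25,-0.18,0.07,-0.5,0,0.014,0],[25,0,0,-0.2,0,0,0],[0,0,0,0,0,0,0],[0,0,0,0,0,0,0],[0,0,0,0,0,0,0],[0,0,0,0,0,0,0]]])

```text
time_s: 5.17
tcp_pos: [0.6246, -0.0053, 0.1265]
ee_rot: [[-0.371, -0.929, -0.001], [-0.929, 0.371, -0.001], [0.001, 0.0, -1.0]]
wrist_force: [-0.7, 0.4, 1.6]
gripper_width: 0.083
```

Request:
apply_moves(plan=[[[0,0,0,0,0,0,0],[0,0,0,0,0,0,0],[0,0,0,0.2,0,0,0],[0,0,0,0.4,0,0,0],[0,0,0,0.4,0,0,0]]])

```text
time_s: 5.58
tcp_pos: [0.6225, -0.0055, 0.15]
ee_rot: [[-0.371, -0.928, -0.008], [-0.929, 0.371, -0.001], [0.004, 0.007, -1.0]]
wrist_force: [0.2, -0.6, -0.6]
gripper_width: 0.084
```

```bash
python3 - <<'E'
from h import *
p=capture("side");save(p,"lift1.png",(200,120,320,240),5)
print(sense()["gripper_width"],sense()["wrist_force"])
E
```

```text
0.08176417822717544 [ 0.94390022 -0.70632986  2.16257837]
```

View pics/lift1.png

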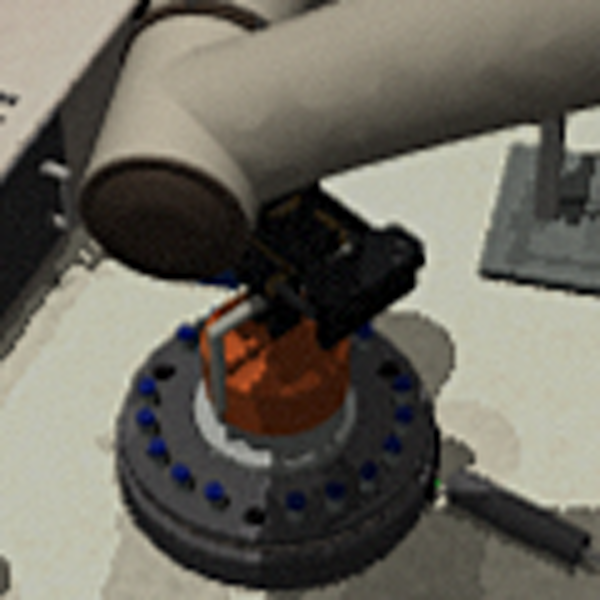

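Request:
apply_moves(plan=[[[0,0,0,0.8,0,-0.005,0],[0,0,0,1,0,0,0],[0,-0.4,-0.3,1,0,0,0],[0,-0.9,-0.7,0.2,0,0,0.06],[0,-0.9,-0.7,0,0,0,0.06],[0,-0.9,-0.7,0,0,0,0.06],[0,-0.9,-0.7,0,0,0,0.06],[0,-0.9,-0.7,0,0,0,0.06],[0,-0.9,-0.7,0,0,0,0.06],[0,-0.9,-0.7,0,0,0,0.06],[0,-0.9,-0.7,0,0,0,0.06],[0,-0.5,-0.7,0,0,0,0.06]]])

```text
time_s: 6.63
tcp_pos: [0.4163, -0.1727, 0.2413]
ee_rot: [[0.192, -0.981, 0.022], [-0.981, -0.192, 0.007], [-0.003, -0.023, -1.0]]
wrist_force: [0.4, -0.1, -1.2]
gripper_width: 0.083
```

Request:
apply_moves(plan=[[[0,-0.3,-0.7,-0.3,-0.004,0.012,0.01],[0,-0.3,-0.9,-0.4,-0.003,0.01,0],[0,-0.3,-0.9,-0.4,0,0,0],[0,-0.2,-0.9,-0.4,0,0,0],[0,0,-0.9,-0.4,0,0,0],[0,0,-0.7,-0.3,0,0,0],[0,0,-0.4,-0.2,0,0,0],[0,0,-0.1,-0.1,0,0,0],[0,0,0,0,0,0,0]]])

```text
time_s: 7.38
tcp_pos: [0.3845, -0.3191, 0.1858]
ee_rot: [[0.201, -0.979, 0.018], [-0.98, -0.201, -0.003], [0.007, -0.017, -1.0]]
wrist_force: [0.2, 0.2, -1.7]
gripper_width: 0.083
```

```bash
python3 - <<'E'
from h import *
s=sense();print(s["tcp_pos"],s["ee_rot"][:,0],s["ee_rot"][:,2])
p=capture("side");save(p,"hang1.png",(280,80,400,200),5)
w=cloud(p)
# expected seat, tips pixels
c,sn=np.cos(np.deg2rad(12)),np.sin(np.deg2rad(12))
x=np.array([.4776,-.3004,.165])
print(w2p(p,x))
s=sense();p=capture("wrist");save(p,"hang1w.png")
w=cloud(p,s);np.savez("hang1.npz",w=w,px=p["pixels"])
E
```

```text
[ 0.38447481 -0.31914083  0.18584009] [ 0.20074315 -0.97961993  0.00685401] [ 0.01775377 -0.00335737 -0.99983675]
[332.8032942  132.52044884]
```

View pics/hang1.png

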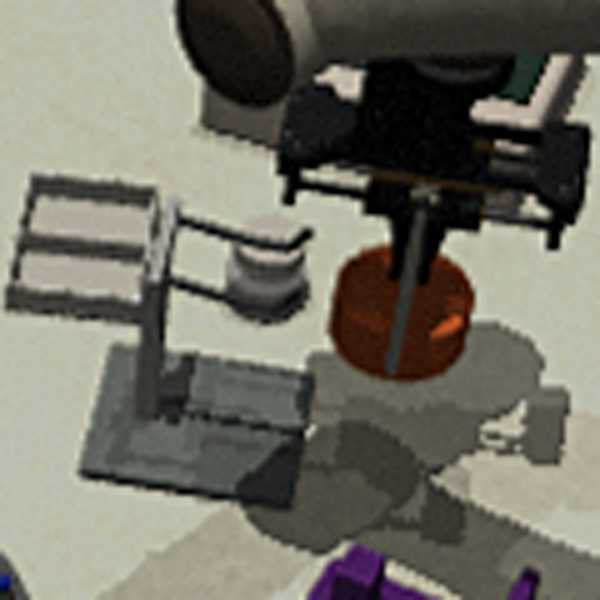

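View pics/hang1w.png

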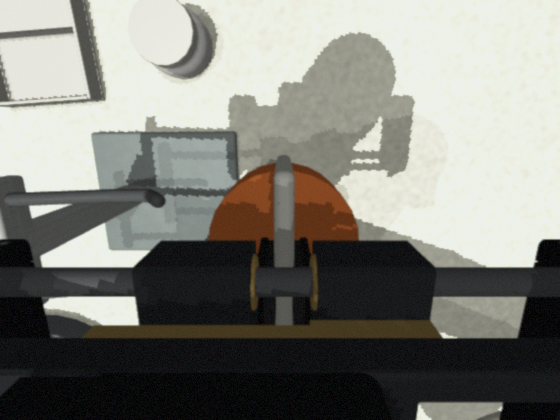

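```bash
python3 - <<'E'
from h import *
np.set_printoptions(suppress=True,precision=4)
w=np.load("hang1.npz")["w"]
sub=w[155:238,265:300].reshape(-1,3)
k=(sub[:,2]>.185)&(sub[:,2]<.225);P=sub[k]
print(len(P),np.median(P[:,2]),np.percentile(P[:,2],[5,50,95]))
r=cv2.minAreaRect(P[:,:2].astype(np.float32));print(r,cv2.boxPoints(r))
a=np.deg2rad(12);T=np.array([[np.cos(a),np.sin(a)],[-np.sin(a),np.cos(a)]])
L=(P[:,:2]-[.4776,-.3004])@T.T
print("hook frame x,y range",np.percentile(L,[1,50,99],axis=0), np.polyfit(L[:,1],L[:,0],1))
# cap top circle
m=(w[...,2]>.14)&(w[...,2]<.175);m[240:]=0;m[:,:205]=0;m[:,365:]=0
L2=(w[m][:,:2]-[.4776,-.3004])@T.T;print("captop",m.sum(),np.percentile(L2,[1,50,99],axis=0),np.median(w[m][:,2]))
E
```

```text
1437 0.2097458138954989 [0.2003 0.2097 0.211 ]
((0.39318007230758667, -0.3552563190460205), (0.009195078164339066, 0.029938194900751114), 12.301528930664062) [[ 0.3855 -0.3416]
 [ 0.3919 -0.3709]
 [ 0.4009 -0.3689]
 [ 0.3945 -0.3397]]
hook frame x,y range [[-0.0982 -0.0509]
 [-0.0941 -0.038 ]
 [-0.0897 -0.0218]] [ 0.0047 -0.0938]
captop 7183 [[-0.1348 -0.0503]
 [-0.0892 -0.0209]
 [-0.0506 -0.0033]] 0.16169471662111945
```

Request:
apply_moves(plan=[[[0,0,0,-0.4,0.002,0.01,0],[0,0,0,-0.25,0,0,0],[0,0,0,0,0,0,0],[0,0.3,0.06,0,0,0,0],[0,0.5,0.1,0,0,0,0],[0,0.5,0.1,0,0,0,0]]])

```text
time_s: 7.98
tcp_pos: [0.4191, -0.3087, 0.1704]
ee_rot: [[0.205, -0.979, 0.01], [-0.979, -0.205, -0.002], [0.004, -0.009, -1.0]]
wrist_force: [0.7, -0.4, -1.1]
gripper_width: 0.085
```

Request:
apply_moves(plan=[[[0,0.5,0.05,0,0,0,0],[0,0.5,0.05,0,0,0,0],[0,0.5,0.05,0,0,0,0],[0,0.3,0.03,0,0,0,0],[0,0.1,0,0,0,0,0],[0,0,0,0,0,0,0],[0,0,0,0,0,0,0]]])

```text
time_s: 8.57
tcp_pos: [0.4787, -0.3024, 0.1702]
ee_rot: [[0.211, -0.977, 0.013], [-0.978, -0.211, -0.003], [0.006, -0.012, -1.0]]
wrist_force: [0.1, 0.2, -1.9]
gripper_width: 0.085
```

```bash
python3 - <<'E'
from h import *
s=sense();print(s["tcp_pos"],s["wrist_force"],s["joint_velocities"].round(1))
p=capture("side");save(p,"hang2.png",(280,80,400,200),5)
p=capture("wrist");save(p,"hang2w.png")
E
```

```text
[ 0.4786937  -0.30235188  0.17018543] [ 0.05540549  0.18599336 -1.87056065] [ 0.3  0.5  0.4 -0.1 -0.1 -0. ]
```

View pics/hang2.png

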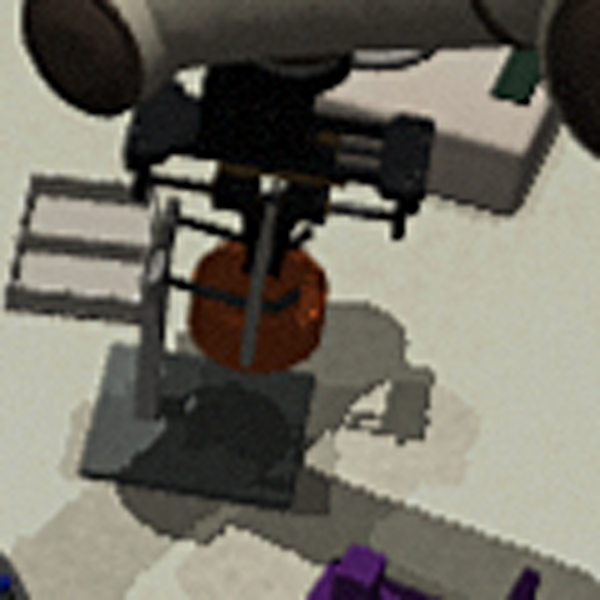

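View pics/hang2w.png

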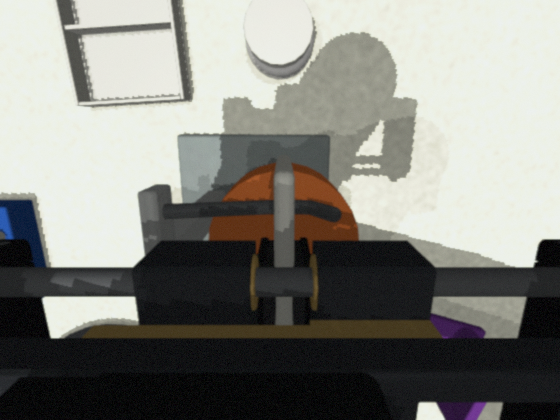

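Request:
apply_moves(plan=[[[0,0,0,-0.4,0,0,0],[0,0,0,-0.35,0,0,0],[0,0,0,-0.15,0,0,0],[0,0,0,0,0,0,0]]])

```text
time_s: 9.0
tcp_pos: [0.4761, -0.3026, 0.1457]
ee_rot: [[0.208, -0.978, 0.012], [-0.978, -0.208, -0.003], [0.005, -0.011, -1.0]]
wrist_force: [-0.0, 1.1, -1.9]
gripper_width: 0.085
```

Request:
apply_moves(plan=[[[0,0,0.04,-0.08,0,0,0],[0,0,0,0,0,0,0],[15,0,0,0,0,0,0],[25,0,0,0,0,0,0],[40,0,0,0,0,0,0],[40,0,0,0,0,0,0],[40,0,0,0,0,0,0],[40,0,0,0,0,0,0]]])

```text
time_s: 9.67
tcp_pos: [0.4769, -0.3034, 0.1467]
ee_rot: [[0.209, -0.978, 0.016], [-0.978, -0.21, -0.007], [0.01, -0.014, -1.0]]
wrist_force: [-0.6, -0.3, -0.6]
gripper_width: 0.382
```

```bash
python3 - <<'E'
from h import *
s=sense();print(s["tcp_pos"],s["wrist_force"],s["gripper_width"])
p=capture("side");save(p,"hang3.png",(280,80,400,200),5)
E
```

```text
[ 0.47692004 -0.30337937  0.14665389] [-0.62729189 -0.28643662 -0.60958984] 0.38162702699297435
```

View pics/hang3.png

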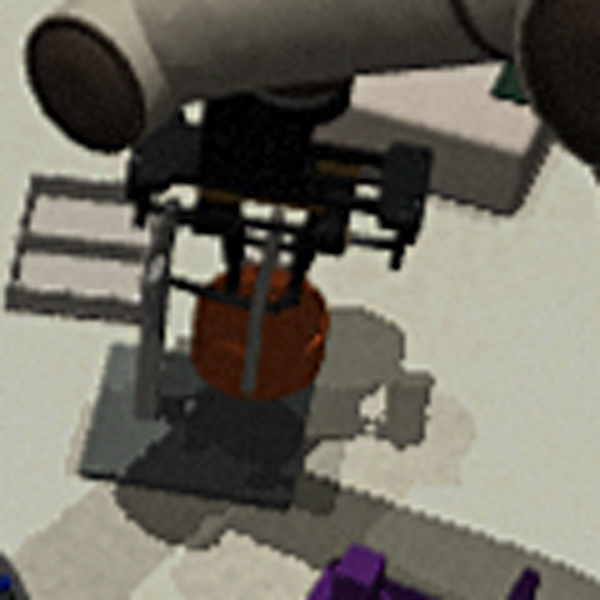

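Request:
apply_moves(plan=[[[40,0,0,0.3,0,0,0],[40,0,0,0.5,0,0,0],[40,0,0,0.6,0,0,0],[40,0,0,0.8,0,0,0],[40,0,0,1,0,0,0],[40,0,0,1,0,0,0],[60,0,0,1,0,0,0],[80,0,0.5,1,0,0,0]]])

```text
time_s: 10.38
tcp_pos: [0.4722, -0.29, 0.3042]
ee_rot: [[0.207, -0.978, 0.001], [-0.978, -0.207, -0.002], [0.002, -0.001, -1.0]]
wrist_force: [0.7, 0.2, -1.1]
gripper_width: 0.479
```

```bash
python3 - <<'E'
from h import *
np.set_printoptions(suppress=True,precision=4)
s=sense();print(s["tcp_pos"],s["joints"])
p=capture("side");save(p,"hang4.png",(280,80,400,200),5)
s=sense();p=capture("wrist");save(p,"hang4w.png")
w=cloud(p,s);x,y,z=np.moveaxis(w,-1,0)
a=np.deg2rad(12);T=np.array([[np.cos(a),np.sin(a)],[-np.sin(a),np.cos(a)]])
L=(w[...,:2]-[.4776,-.3004])@T.T
m=(abs(L[...,0])<.025)&(abs(L[...,1])<.065)&(z>.166)&(z<.19);print(m.sum(),np.percentile(L[m],[1,50,99],axis=0),np.median(z[m]))
E
```

```text
[ 0.4722 -0.29    0.3042] [-14.7325  12.5286  -2.547    0.1068 -74.8244  26.6642]
1145 [[-0.0242 -0.053 ]
 [-0.0012 -0.0067]
 [ 0.0036  0.0466]] 0.16903928724995507
```

View pics/hang4.png

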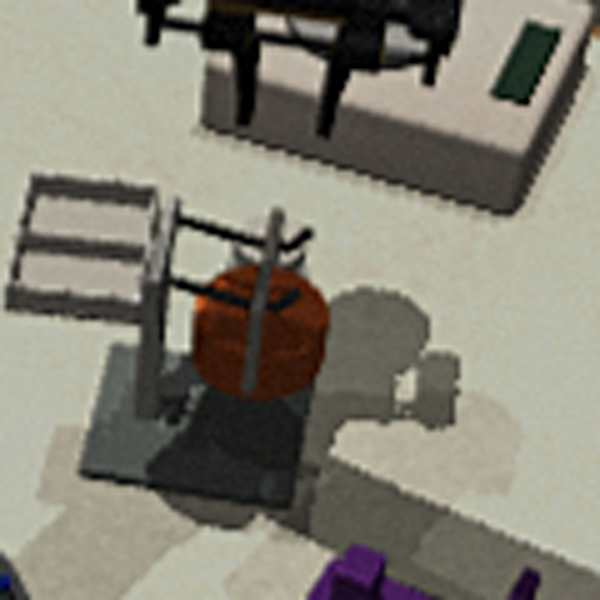

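View pics/hang4w.png

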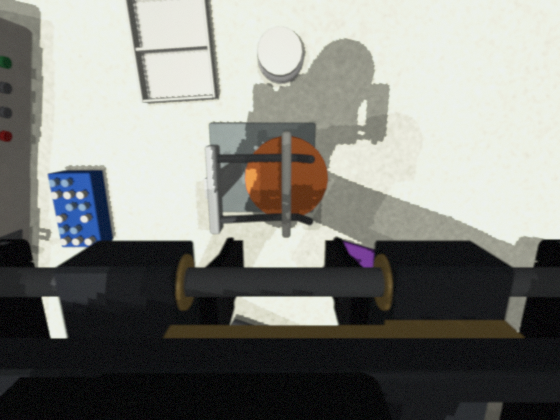

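The cap hangs on both prongs (side crop: bar at about (265,300), wrist: bar over both prongs at (287,185)). Next I'll look at the spindle.

Request:
apply_moves(plan=[[[100,0.1,0.95,0.1,0,0,0.1],[100,0.17,0.95,0.1,0,0,0.1],[100,0.17,0.95,0.1,0,0,0.1],[100,0.17,0.95,0.1,0,0,0.1],[100,0.17,0.95,0.1,0,0,0.1],[100,0.17,0.95,0.1,0,0,0.1],[100,0.17,0.95,0.1,0,0,0.1],[100,0.17,0.95,0.1,0,0,0.1],[100,0.17,0.95,0.1,0,0,0.1],[100,0.17,0.95,0.1,0,0,0.1],[100,0,0.4,0,0,0,0.1],[100,0,0,0,0,0,0]]])

```text
time_s: 11.48
tcp_pos: [0.5134, -0.0309, 0.3381]
ee_rot: [[0.979, -0.205, 0.014], [-0.205, -0.979, 0.011], [0.011, -0.014, -1.0]]
wrist_force: [0.3, -0.1, -0.7]
gripper_width: 0.997
```

```bash
python3 - <<'E'
from h import *
np.set_printoptions(suppress=True,precision=4)
s=sense();p=capture("wrist");save(p,"sp1.png");print(s["tcp_pos"],s["joints"],s["joint_velocities"].round(1))
w=cloud(p,s);np.savez("sp1.npz",w=w,px=p["pixels"]);x,y,z=np.moveaxis(w,-1,0)
n=np.hypot(x-.6245,y+.005)<.12
def circ(m):
    q=w[m][:,:2];return cv2.minEnclosingCircle(q.astype(np.float32)),np.median(z[m]),m.sum()
for lo,hi,r in((.081,.09,.03),(.07,.081,.03),(.056,.07,.06),(.04,.075,.12)):
    m=(np.hypot(x-.6245,y+.005)<r)&(z>lo)&(z<hi); 
    if m.sum()>5: print(lo,hi,circ(m),w[m].mean(0))
E
```

```text
[ 0.5134 -0.0309  0.3381] [ 14.3881   7.2723  -4.1088  -0.4471 -77.6795  63.8826] [ 0.7  0.   0.4  0.5 -0.1 -3.9]
0.081 0.09 (((0.6253643035888672, -0.004908473696559668), 0.018346382305026054), np.float64(0.08274885720427416), np.int64(193)) [ 0.6251 -0.0063  0.0829]
0.07 0.081 (((0.6260436773300171, -0.005201216321438551), 0.021374860778450966), np.float64(0.07735277244420347), np.int64(760)) [ 0.6259 -0.0053  0.0776]
0.056 0.07 (((0.6259305477142334, -0.00495835579931736), 0.05198490619659424), np.float64(0.06196037616976957), np.int64(4277)) [ 0.6268 -0.0059  0.062 ]
0.04 0.075 (((0.6259908080101013, -0.005294048693031073), 0.09995631873607635), np.float64(0.050564511000943946), np.int64(17293)) [ 0.6295 -0.007   0.0543]
```

View pics/sp1.png

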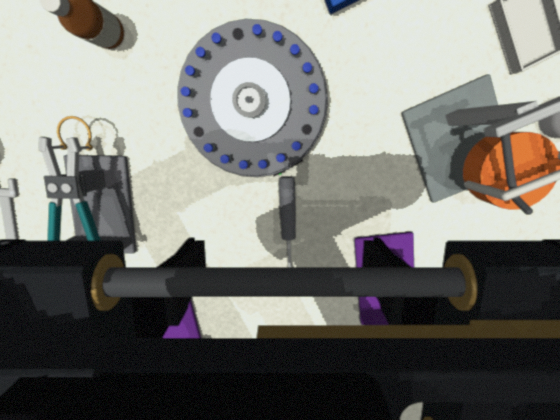

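Request:
apply_moves(plan=[[[100,-0.2,0.9,-0.1,0.01,0.01,0],[100,-0.25,1,-0.1,0,0,0],[100,-0.25,1,-0.1,0,0,0],[100,-0.25,1,-0.1,0,0,0],[100,-0.25,1,-0.1,0,0,0],[100,-0.25,1,-0.1,0,0,0],[100,-0.25,1,0,0,0,0],[100,-0.25,1,0,0,0,0],[100,-0.25,1,0,0,0,0],[100,-0.25,1,0,0,0,0],[100,-0.2,0.9,0,0,0,0],[100,0,0.3,0,0,0,0]]])

```text
time_s: 12.53
tcp_pos: [0.4439, 0.2438, 0.3219]
ee_rot: [[0.965, -0.262, 0.002], [-0.262, -0.965, 0.017], [-0.002, -0.017, -1.0]]
wrist_force: [0.9, -0.5, -0.5]
gripper_width: 1.0
```

```bash
python3 - <<'E'
from h import *
s=sense();p=capture("wrist");save(p,"pl1.png");print(s["tcp_pos"],s["ee_rot"][:,0],s["ee_rot"][:,2],s["joint_velocities"].round(1))
w=cloud(p,s);np.savez("pl1.npz",w=w,px=p["pixels"])
E
```

```text
[0.4438984  0.24383002 0.32194601] [ 0.9651231  -0.26178834 -0.00206422] [ 0.00246507  0.01697177 -0.99985293] [ 6.   4.   4.7  0.7 -1.3 -8.4]
```

View pics/pl1.png

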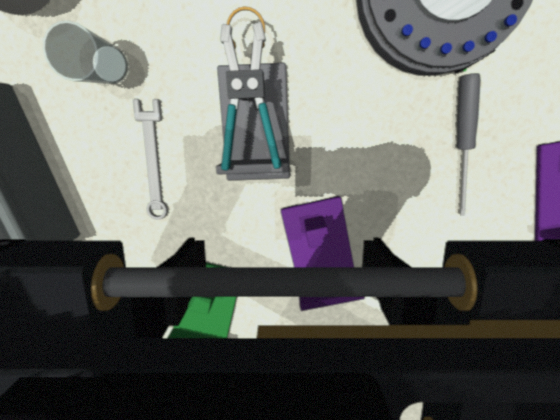

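The close view confirms the choice: grey rest, teal handles at (228,135)/(268,135), yellow ring at (247,15). Now I'll fit the pliers' frame.

```bash
cat > plf.py <<'E'
from h import *
def fit(w,px,box,c0,z0=.078,z1=.105):
    np.set_printoptions(suppress=True,precision=4)
    hsv=cv2.cvtColor(px,cv2.COLOR_RGB2HSV);z=w[...,2]
    mk=np.zeros(z.shape,bool);mk[box[1]:box[3],box[0]:box[2]]=1
    t=mk&(hsv[...,0]>80)&(hsv[...,0]<100)&(hsv[...,1]>100)&(z>z0)&(z<z1)
    n,lab=cv2.connectedComponents(t.astype(np.uint8))
    L=[]
    for i in range(1,n):
        if (lab==i).sum()>60:
            P=w[lab==i];r=cv2.fitLine(P[:,:2].astype(np.float32),cv2.DIST_HUBER,0,.001,.001).ravel()
            d=r[:2]*np.sign(r[0]); s=(P[:,:2]-r[2:])@d
            L.append((np.rad2deg(np.arctan2(d[1],d[0])),r[2:],np.percentile(s,[1,99]),r[2:]+d*np.percentile(s,1),r[2:]+d*np.percentile(s,99),np.percentile(P[:,2],[10,50,90]),len(P)))
            print(L[-1])
    return L
E
python3 - <<'E'
from plf import *
d=np.load("pl1.npz");w=d["w"];px=d["px"];z=w[...,2]
L=fit(w,px,(200,80,300,180),None)
yaw=np.deg2rad((L[0][0]+L[1][0])/2);mid=(L[0][1]+L[1][1])/2
print("yaw",np.rad2deg(yaw))
ex=np.array([np.cos(yaw),np.sin(yaw)]);ey=np.array([-ex[1],ex[0]])
sub=np.zeros(z.shape,bool);sub[55:185,205:300]=1
m=sub&(z>.008)&(z<.018);print("base",cv2.minAreaRect(w[m][:,:2].astype(np.float32)))
m=sub&(z>.05)&(z<.08);m[:155]=0
print("bar",m.sum(),cv2.minAreaRect(w[m][:,:2].astype(np.float32)),np.percentile(z[m],[10,50,90]))
# pliers local
loc=(w[...,:2]-mid); u=loc@ex;v=loc@ey
m=sub&(z>.083)&(z<.1); m[:60]=0;m[108:]=0
print("block",np.percentile(u[m],[1,99]),np.percentile(v[m],[1,50,99]),np.median(z[m]))
for i in L: print("ends local",[( (q-mid)@ex,(q-mid)@ey) for q in(i[3],i[4])])
print("mid",mid)
hsv=cv2.cvtColor(px,cv2.COLOR_RGB2HSV)
m=(hsv[...,0]>8)&(hsv[...,0]<32)&(hsv[...,1]>110)&(z>.035)&(z<.075);m[45:]=0;m[:,:215]=0;m[:,280:]=0
print("ring",m.sum(),np.percentile(u[m],[1,50,99]),np.percentile(v[m],[1,50,99]),np.median(z[m]))
E
```

```text
(np.float32(-1.4357169), array([0.5055, 0.2492], dtype=float32), array([-0.0379,  0.0371]), array([0.4676, 0.2501]), array([0.5426, 0.2483]), array([0.0863, 0.0876, 0.0887]), 492)
(np.float32(-24.108435), array([0.5168, 0.2974], dtype=float32), array([-0.0386,  0.0365]), array([0.4816, 0.3132]), array([0.5502, 0.2825]), array([0.086 , 0.0875, 0.0887]), 506)
yaw -12.772075
base ((0.5253169536590576, 0.27057522535324097), (0.095084547996521, 0.15995065867900848), 77.04994201660156)
bar 686 ((0.47671887278556824, 0.2813132405281067), (0.09451683610677719, 0.024170901626348495), 74.14855194091797) [0.0663 0.0716 0.0728]
block [0.0341 0.0847] [-0.0207  0.0001  0.0208] 0.0897752863522884
ends local [(np.float64(-0.03736132389864429), np.float64(-0.03221642138433022)), (np.float64(0.03622468094420969), np.float64(-0.017463919998438278))]
ends local [(np.float64(-0.03763401015416188), np.float64(0.032342516313522036)), (np.float64(0.03600734254140545), np.float64(0.01757891430581484))]
mid [0.5112 0.2733]
ring 105 [0.1289 0.1443 0.1495] [-0.0218 -0.0014  0.0203] 0.04979500436331241
```

Request:
apply_moves(plan=[[[100,0.5,0.1,-0.3,0.01,0,0.03],[100,0.5,0.1,-0.8,0,0,0.01],[100,0.5,0.1,-1,0,0,0],[100,0.5,0.1,-1,0,0,0],[100,0.5,0.1,-1,0,0,0],[100,0.3,0.1,-1,0,0,0],[100,0.1,0,-0.7,0,0,0],[100,0,0,-0.3,0,0,0],[100,0,0,0,0,0,0],[100,0,0,0,0,0,0]]])

```text
time_s: 13.42
tcp_pos: [0.5248, 0.2458, 0.1655]
ee_rot: [[0.969, -0.246, 0.006], [-0.246, -0.969, 0.027], [-0.0, -0.027, -1.0]]
wrist_force: [0.0, 0.5, 0.3]
gripper_width: 0.999
```

```bash
python3 - <<'E'
from plf import *
s=sense();p=capture("wrist");save(p,"pl2.png");print(s["tcp_pos"],s["ee_rot"][:,0],s["ee_rot"][:,2],s["joint_velocities"].round(1))
w=cloud(p,s);np.savez("pl2.npz",w=w,px=p["pixels"])
E
```

```text
[0.5247803  0.24575283 0.16546068] [ 9.69253355e-01 -2.46064501e-01 -4.41140269e-04] [ 0.00632633  0.02671165 -0.99962316] [-1.2  0.2 -0.4  0.  -0.1 -0.3]
```

View pics/pl2.png

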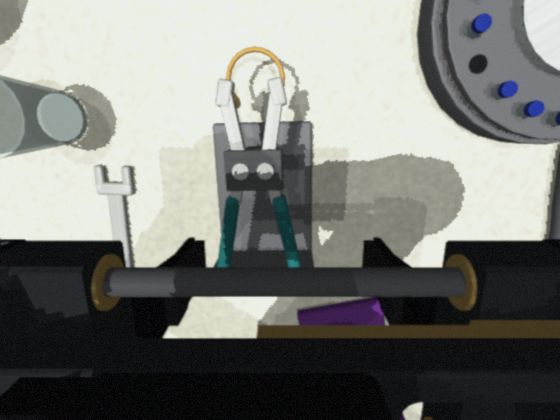

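Request:
apply_moves(plan=[[[100,-0.02,0.5,-0.3,-0.014,0.003,0.012],[100,0,0.4,-0.6,-0.012,0.003,0.01],[100,0,0.1,-0.5,0,0,0],[100,0,0,-0.2,0,0,0],[100,0,0,0,0,0,0],[100,0,0,0,0,0,0]]])

```text
time_s: 13.97
tcp_pos: [0.5261, 0.2761, 0.1289]
ee_rot: [[0.975, -0.22, 0.01], [-0.22, -0.975, 0.006], [0.008, -0.008, -1.0]]
wrist_force: [0.1, -0.7, 0.7]
gripper_width: 0.997
```

```bash
python3 - <<'E'
from plf import *
np.set_printoptions(suppress=True,precision=4)
s=sense();p=capture("wrist");save(p,"pl3.png");print(s["tcp_pos"],s["ee_rot"][:,0],s["ee_rot"][:,2],s["joint_velocities"].round(1))
w=cloud(p,s);z=w[...,2];np.savez("pl3.npz",w=w,px=p["pixels"])
yaw=np.deg2rad(-12.9);g=np.array([.5235,.2708])
ex=np.array([np.cos(yaw),np.sin(yaw)]);ey=np.array([-ex[1],ex[0]]);u=(w[...,:2]-g)@ex;v=(w[...,:2]-g)@ey
m=(z>.082)&(z<.1)&(u>.02)&(u<.08)&(abs(v)<.04);
for lo in np.arange(.02,.08,.004):
    k=m&(u>=lo)&(u<lo+.004)
    if k.sum()>5: print(round(lo,3),k.sum(),np.percentile(v[k],[2,98]),np.median(z[k]))
E
```

```text
[0.5261 0.2761 0.1289] [ 0.9754 -0.2204  0.0084] [ 0.0099  0.0059 -0.9999] [ 0.7  0.5 -0.1  0.1  0.2 -0.1]
0.02 217 [-0.0227  0.0222] 0.08735242060784415
0.024 204 [-0.0215  0.0214] 0.08535386204038015
0.028 127 [-0.0183  0.0186] 0.08520697832589222
0.032 425 [-0.0201  0.0199] 0.0899916774610183
0.036 416 [-0.02    0.0199] 0.08989509574620977
0.04 409 [-0.0199  0.0198] 0.0904017043436808
0.044 430 [-0.0202  0.0197] 0.09211191574314348
0.048 470 [-0.0201  0.0197] 0.09075720269324605
0.052 452 [-0.0199  0.0202] 0.08992729494094494
0.056 483 [-0.0198  0.0201] 0.08995101647451234
0.06 337 [-0.0193  0.0195] 0.08856236024816015
0.064 230 [-0.0171  0.0167] 0.08488147722061455
0.068 202 [-0.0176  0.0173] 0.08491698021874852
0.072 231 [-0.0184  0.0181] 0.08491558828545272
0.076 235 [-0.0191  0.019 ] 0.08486658011687942
```

View pics/pl3.png

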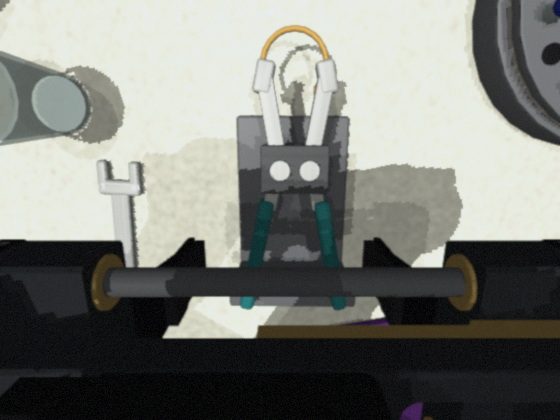

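Request:
apply_moves(plan=[[[100,-0.1,-0.1,-0.4,-0.006,0.01,0],[100,-0.1,-0.1,-0.7,0,0,0],[100,0,0,-0.6,0,0,0],[100,0,0,-0.4,0,0,0],[100,0,0,-0.1,0,0,0],[100,0,0,0,0,0,0]]])

```text
time_s: 14.52
tcp_pos: [0.5218, 0.2711, 0.0734]
ee_rot: [[0.975, -0.221, 0.003], [-0.221, -0.975, 0.003], [0.002, -0.003, -1.0]]
wrist_force: [-0.2, 0.3, -0.1]
gripper_width: 0.998
```

Request:
apply_moves(plan=[[[70,0,0,-0.1,0,0,0],[60,0,0,0,0,0,0],[50,0,0,0,0,0,0],[0,0,0,0,0,0,0],[0,0,0,0,0,0,0],[0,0,0,0,0,0,0],[0,0,0,0,0,0,0],[0,0,0,0,0,0,0],[0,0,0,0,0,0,0],[0,0,0,0,0,0,0]]])

```text
time_s: 15.35
tcp_pos: [0.5225, 0.2719, 0.0732]
ee_rot: [[0.975, -0.221, 0.005], [-0.221, -0.975, 0.005], [0.004, -0.006, -1.0]]
wrist_force: [0.7, -0.0, -1.6]
gripper_width: 0.404
```

Request:
apply_moves(plan=[[[0,0,0,0,0,0,0],[0,0,0,0.3,0,0,0],[0,0,0,0.6,0,0,0],[0,0,0,0.8,0,0,0],[0,0,0,0.8,0,0,0],[0,0,0,0.4,0,0,0],[0,0,0,0,0,0,0],[0,0,0,0,0,0,0]]])

```text
time_s: 16.02
tcp_pos: [0.5199, 0.2696, 0.1474]
ee_rot: [[0.975, -0.223, -0.002], [-0.223, -0.975, 0.001], [-0.002, -0.0, -1.0]]
wrist_force: [0.6, -0.0, -2.9]
gripper_width: 0.407
```

```bash
python3 - <<'E'
from plf import *
s=sense();p=capture("wrist");save(p,"pl4.png");print(s["tcp_pos"],s["ee_rot"][:,0],s["ee_rot"][:,2],s["gripper_width"],s["wrist_force"])
w=cloud(p,s);np.savez("pl4.npz",w=w,px=p["pixels"],R=s["ee_rot"],t=s["tcp_pos"])
E
```

```text
[0.51993403 0.26962081 0.14736825] [ 0.97487835 -0.22273143 -0.00170529] [-1.55580823e-03  8.46576898e-04 -9.99998431e-01] 0.4071418856964294 [ 0.56212655 -0.04449389 -2.87242343]
```

View pics/pl4.png

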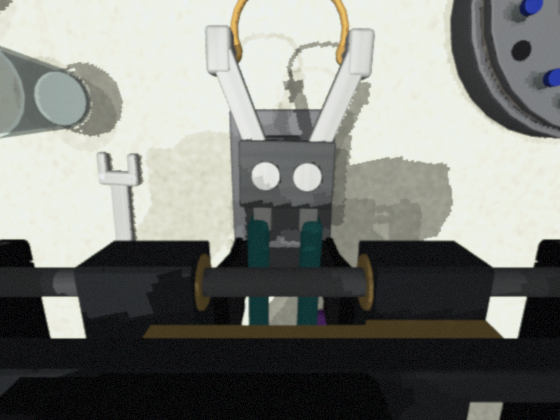

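```bash
cat > tf.py <<'E'
from plf import *
np.set_printoptions(suppress=True,precision=4)
from scipy.optimize import least_squares
def an(f,show=True):
    d=np.load(f);w=d["w"];q=(w-d["t"])@d["R"];px=d["px"]
    x,y,z=np.moveaxis(q,-1,0)
    hsv=cv2.cvtColor(px,cv2.COLOR_RGB2HSV)
    # block top
    rows=np.zeros(x.shape,bool);rows[110:235,200:380]=1
    m=rows&(z>-.035)&(z<-.008)&(x>.025)&(x<.075)
    print("block z med",np.median(z[m]),m.sum())
    for lo in np.arange(.024,.08,.004):
        k=rows&(z>-.035)&(z<-.008)&(x>=lo)&(x<lo+.004)
        if k.sum()>5: print(round(lo,3),k.sum(),np.percentile(y[k],[1,99]),np.percentile(y[k],[1,99]).mean().round(4),np.median(z[k]))
    k=m&(abs(z-np.median(z[m]))<.002)
    A=np.c_[x[k],y[k],np.ones(k.sum())];print("plane",np.linalg.lstsq(A,z[k],rcond=None)[0])
    # ring
    r=(hsv[...,0]>8)&(hsv[...,0]<32)&(hsv[...,1]>110)&(z>.0)&(z<.045);r[75:]=0;r[:,:210]=0;r[:,380:]=0
    P=q[r];print("ring pts",len(P),np.median(P[:,2]),np.percentile(P,[1,99],axis=0))
    def res(c): return np.hypot(P[:,0]-c[0],P[:,1]-c[1])-c[2]
    s=least_squares(res,[.11,0,.025],loss="soft_l1",f_scale=.001);print("ring fit",s.x,np.std(s.fun))
    s=least_squares(lambda c:np.hypot(P[:,0]-c[0],P[:,1]-c[1])-.026,[.11,0],loss="soft_l1",f_scale=.001);print("fixed r",s.x)
E
python3 -c "
from tf import *
an('pl4.npz')"
```

```text
block z med -0.0160338396130244 8269
0.024 440 [-0.0171  0.0174] 0.0002 -0.01336472739632301
0.028 291 [-0.0151  0.0151] -0.0 -0.011521566358765618
0.032 254 [-0.0157  0.0204] 0.0024 -0.011945744789641805
0.036 790 [-0.0199  0.0208] 0.0005 -0.01636677957060322
0.04 805 [-0.0201  0.0211] 0.0005 -0.01630407859755218
0.044 790 [-0.0197  0.021 ] 0.0007 -0.01679529112081654
0.048 853 [-0.0197  0.0212] 0.0008 -0.018498575799540645
0.052 898 [-0.0197  0.021 ] 0.0007 -0.01688517913420759
0.056 922 [-0.0192  0.0214] 0.0011 -0.016100183343739142
0.06 898 [-0.0193  0.0215] 0.0011 -0.01603053495127959
0.064 635 [-0.0192  0.0217] 0.0012 -0.012174760187720058
0.068 441 [-0.0206  0.0236] 0.0015 -0.010815897099644953
0.072 492 [-0.0221  0.0252] 0.0015 -0.01087154315046297
0.076 245 [-0.0231  0.0265] 0.0017 -0.010748106211921541
plane [ 0.0048 -0.0055 -0.0164]
ring pts 721 0.02492363269844164 [[ 0.1039 -0.0269  0.0231]
 [ 0.1321  0.0321  0.0268]]
ring fit [0.1172 0.0027 0.028 ] 0.0009348326269050047
fixed r [0.1187 0.0028]
```

```bash
python3 - <<'E'
from tf import *
d=np.load("pl4.npz");w=d["w"];q=(w-d["t"])@d["R"];x,y,z=np.moveaxis(q,-1,0)
for lo in np.arange(.030,.070,.001):
    k=(abs(y)<.019)&(z<.0)&(z>-.03)&(x>=lo)&(x<lo+.001); 
    if k.sum()>4: print(round(lo,3),k.sum(),np.percentile(z[k],[10,50,90]))
hsv=cv2.cvtColor(d["px"],cv2.COLOR_RGB2HSV)
r=(hsv[...,0]>8)&(hsv[...,0]<32)&(hsv[...,1]>110)&(z>.0)&(z<.045);r[75:]=0;r[:,:210]=0;r[:,380:]=0
P=q[r]
for lo in np.arange(.1,.136,.003):
    k=(P[:,0]>=lo)&(P[:,0]<lo+.003)
    if k.sum()>3:
        Y=P[k,1];L=Y[Y<0];Rr=Y[Y>0];print(round(lo,3),np.percentile(L,[2,98]),np.percentile(Rr,[2,98]),np.median(P[k,2]))
im=cv2.resize(d["px"][0:110,190:400,::-1],None,fx=3.5,fy=3.5,interpolation=cv2.INTER_CUBIC);cv2.imwrite("pics/ring4.png",im)
E
```

```text
0.03 78 [-0.0123 -0.0113 -0.0103]
0.031 72 [-0.012  -0.0115 -0.0104]
0.032 70 [-0.012  -0.0114 -0.0108]
0.033 66 [-0.012  -0.0114 -0.0106]
0.034 12 [-0.0144 -0.0115 -0.0112]
0.035 98 [-0.0166 -0.0159 -0.0151]
0.036 169 [-0.0171 -0.0165 -0.0155]
0.037 183 [-0.0172 -0.0164 -0.0155]
0.038 184 [-0.017  -0.0164 -0.0155]
0.039 182 [-0.0171 -0.0162 -0.0156]
0.04 173 [-0.0171 -0.0163 -0.0155]
0.041 201 [-0.0171 -0.0165 -0.0154]
0.042 181 [-0.0171 -0.0163 -0.0155]
0.043 173 [-0.0171 -0.0163 -0.0154]
0.044 159 [-0.0191 -0.0165 -0.0155]
0.045 183 [-0.0197 -0.0168 -0.0158]
0.046 187 [-0.0197 -0.0186 -0.0158]
0.047 186 [-0.0199 -0.0186 -0.0159]
0.048 178 [-0.0198 -0.0187 -0.0158]
0.049 202 [-0.0196 -0.0187 -0.0158]
0.05 213 [-0.0198 -0.0187 -0.0157]
0.051 186 [-0.02   -0.0187 -0.016 ]
0.052 202 [-0.0197 -0.0186 -0.0156]
0.053 222 [-0.0196 -0.0178 -0.0159]
0.054 197 [-0.0199 -0.017  -0.0155]
0.055 207 [-0.0193 -0.0165 -0.0154]
0.056 236 [-0.017  -0.0161 -0.0154]
0.057 196 [-0.0169 -0.0162 -0.0155]
0.058 178 [-0.017  -0.0161 -0.0153]
0.059 230 [-0.0167 -0.016  -0.0153]
0.06 203 [-0.017  -0.0161 -0.
[... 266 characters left out ...]
[-0.0119 -0.0109 -0.0095]
0.069 112 [-0.0116 -0.0108 -0.0099]
0.07 73 [-0.0117 -0.0107 -0.0098]
0.103 [-0.0248 -0.0229] [0.0277 0.0299] 0.024624451866601036
0.106 [-0.0249 -0.0225] [0.0272 0.0301] 0.024275564891288605
0.109 [-0.0257 -0.0226] [0.0278 0.0311] 0.02478446129323043
0.112 [-0.0258 -0.0233] [0.0288 0.0309] 0.024933480262375043
0.115 [-0.0262 -0.0239] [0.0293 0.0322] 0.024863971896268156
0.118 [-0.0272 -0.0243] [0.0295 0.0323] 0.02494292945605807
0.121 [-0.0271 -0.0239] [0.0291 0.0322] 0.025022956110193038
0.124 [-0.0259 -0.0227] [0.0281 0.0315] 0.02501078780282691
0.127 [-0.0251 -0.021 ] [0.0261 0.0308] 0.02512666237370107
0.13 [-0.0235 -0.0194] [0.0244 0.0287] 0.025314789727898523
```

View pics/ring4.png

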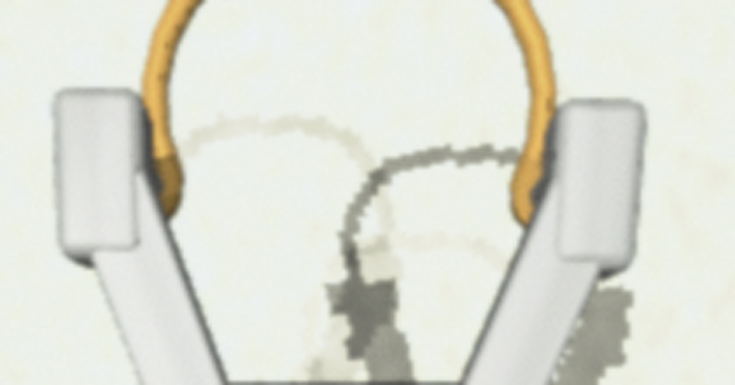

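Request:
apply_moves(plan=[[[0,0,-0.3,0.4,0,0,0],[0,0,-0.6,0.4,0,0,0],[0,0,-0.9,0.2,0,0,0],[0,0,-0.95,0,0,0,0],[0,0,-0.95,0,0,0,0],[0,0,-0.95,0,0,0,0],[0,0,-0.95,0,0,0,0],[0,0,-0.95,0,0,0,0],[0,0,-0.95,0,0,0,0],[0,0,-0.95,0,0,0,0],[0,0,-0.6,0,0,0,0],[0,0,-0.2,0,0,0,0]]])

```text
time_s: 17.07
tcp_pos: [0.512, 0.0164, 0.1745]
ee_rot: [[0.975, -0.223, -0.012], [-0.223, -0.975, -0.007], [-0.01, 0.009, -1.0]]
wrist_force: [-0.2, -0.7, -3.2]
gripper_width: 0.401
```

Request:
apply_moves(plan=[[[0,0.08,0.12,-0.3,0.005,-0.01,0],[0,0.05,0.1,-0.4,0,0,0],[0,0,0,-0.3,0,0,0],[0,0,0,-0.2,0,0,0],[0,0,0,0,0,0,0],[0,0,0,0,0,0,0],[0,0,0,0,0,0,0]]])

```text
time_s: 17.65
tcp_pos: [0.5132, 0.0184, 0.143]
ee_rot: [[0.974, -0.226, -0.005], [-0.226, -0.974, -0.003], [-0.004, 0.004, -1.0]]
wrist_force: [-1.0, -0.7, -1.7]
gripper_width: 0.403
```

```bash
cat > rs.py <<'E'
from tf import *
import sys
def go(n):
    s=sense();p=capture("wrist");save(p,n+".png",(180,0,420,140),3.3);R=s["ee_rot"];t=s["tcp_pos"]
    print(t,R[:,0],R[:,2],s["wrist_force"],s["gripper_width"],"v",s["joint_velocities"].round(1))
    w=cloud(p,s);np.savez(n+".npz",w=w,px=p["pixels"],R=R,t=t)
    print("ring_est",t+R@[.1139,.0025,.026],"err to spindle",(t+R@[.1139,.0025,.026]-[.6258,-.0052,.064])*1000)
    p=capture("side");save(p,n+"_s.png",(215,150,325,250),6)
go(sys.argv[1])
E
python3 rs.py a1
```

```text
[0.5132 0.0184 0.143 ] [ 0.974  -0.2263 -0.0038] [-0.0047 -0.0035 -1.    ] [-1.033  -0.7409 -1.7463] 0.4028304963205902 v [ 0.5  0.2  0.3  0.2 -0.   0. ]
ring_est [ 0.6234 -0.0099  0.1165] err to spindle [-2.384  -4.7112 52.5388]
```

View pics/a1.png

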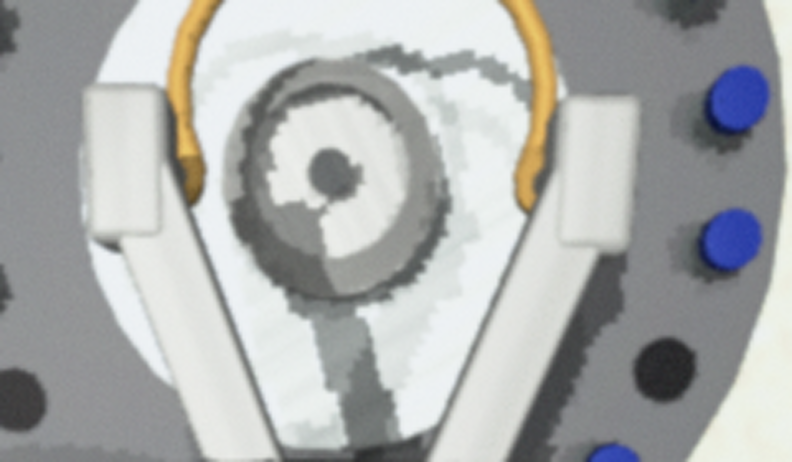

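View pics/a1_s.png

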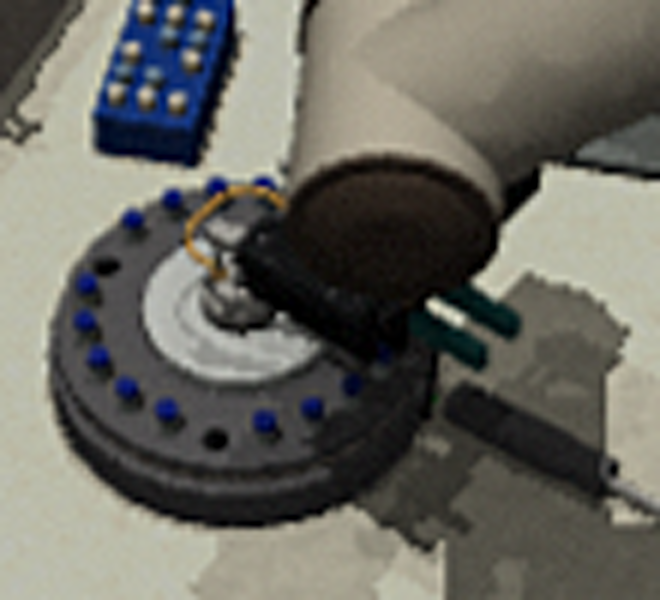

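```bash
cat > sp.py <<'E'
from tf import *
import sys
def sp(f):
    d=np.load(f);w=d["w"];x,y,z=np.moveaxis(w,-1,0)
    b=np.hypot(x-.6258,y+.0052)<.03
    for lo,hi in((.0815,.087),(.07,.087)):
        m=b&(z>lo)&(z<hi)
        if m.sum()>20: print(lo,m.sum(),cv2.minEnclosingCircle(w[m][:,:2].astype(np.float32)),w[m].mean(0))
    # cylinder outline at z .068-.077 radius 21.2 : points with 0.0745<z<.079
    m=b&(z>.064)&(z<.0875)
    P=w[m]
    # cone+cyl model: radius vs height above hub (.062)
    def rad(h): return np.interp(h,[0,6,6.001,15,22],[20,20,21.2,21.2,15])/1000
    k=(P[:,2]>.0785)&(P[:,2]<.0825);Q=P[k]
    s=least_squares(lambda c:np.hypot(Q[:,0]-c[0],Q[:,1]-c[1])-rad((Q[:,2]-.062-c[2])*1000),[.6258,-.0052,0],loss="soft_l1",f_scale=.001)
    print("cone fit",k.sum(),s.x,np.abs(s.fun).mean())
sp(sys.argv[1])
E
python3 sp.py a1.npz; python3 sp.py sp1.npz
```

```text
0.0815 706 ((0.6251689791679382, -0.005192710552364588), 0.018175823614001274) [ 0.6245 -0.0051  0.0832]
0.07 3810 ((0.6258444786071777, -0.00520824221894145), 0.021376941353082657) [ 0.6256 -0.0051  0.0787]
cone fit 1038 [ 0.6257 -0.0051 -0.0003] 0.0007197542025220082
0.0815 175 ((0.6260441541671753, -0.005758303217589855), 0.01788395270705223) [ 0.6252 -0.0062  0.0831]
0.07 953 ((0.6260436773300171, -0.005201216321438551), 0.021374860778450966) [ 0.6257 -0.0055  0.0787]
cone fit 277 [ 0.6259 -0.0051 -0.0004] 0.0009609885595127189
```

Request:
apply_moves(plan=[[[0,0.1,0.2,-0.2,0.003,-0.004,0],[0,0,0,-0.3,0,0,0],[0,0,0,-0.3,0,0,0],[0,0,0,0,0,0,0],[0,0,0,0,0,0,0],[0,0,0,0,0,0,0]]])

```text
time_s: 18.25
tcp_pos: [0.5165, 0.0247, 0.1214]
ee_rot: [[0.974, -0.225, 0.001], [-0.225, -0.974, 0.0], [0.001, -0.001, -1.0]]
wrist_force: [-0.5, -0.3, -1.2]
gripper_width: 0.402
```

```bash
python3 rs.py a2
```

```text
[0.5165 0.0247 0.1214] [ 0.9743 -0.2252  0.0012] [ 0.0013  0.0003 -1.    ] [-0.5362 -0.2846 -1.2189] 0.40189590469651587 v [ 0.1  0.1 -0.   0.3  0.2 -0. ]
ring_est [ 0.627  -0.0034  0.0956] err to spindle [ 1.1523  1.8043 31.5611]
```

View pics/a2.png

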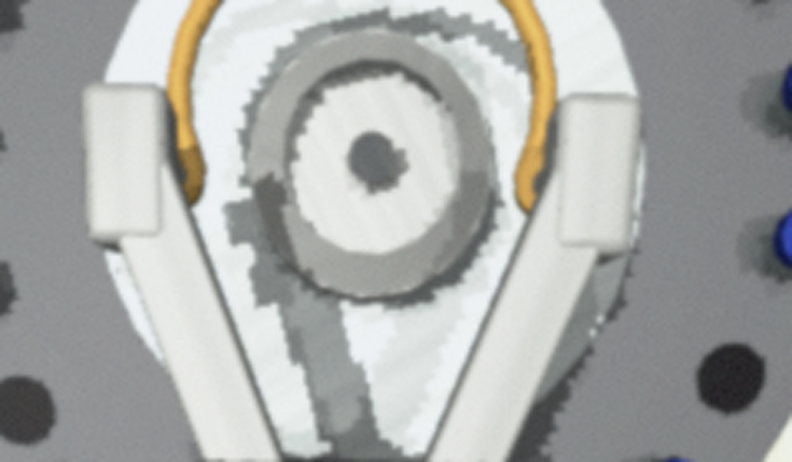

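View pics/a2_s.png

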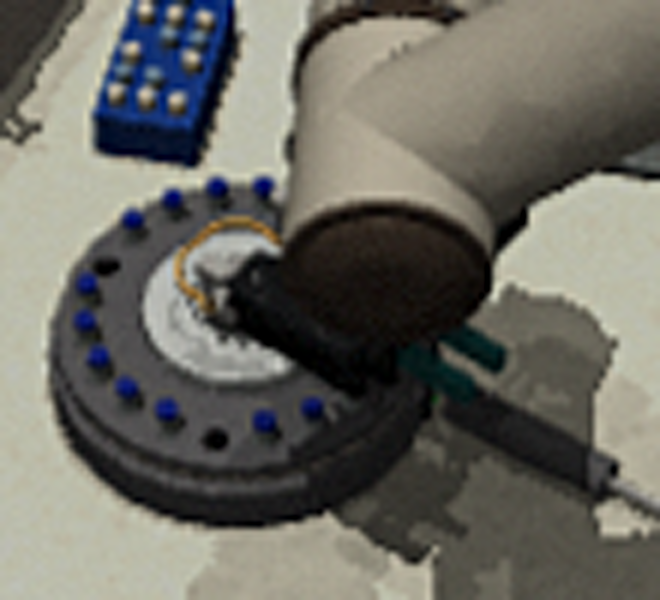

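Request:
apply_moves(plan=[[[0,-0.04,-0.06,-0.15,0,0,0],[0,0,0,-0.15,0,0,0],[0,0,0,0,0,0,0],[0,0,0,0,0,0,0]]])

```text
time_s: 18.68
tcp_pos: [0.5161, 0.023, 0.1143]
ee_rot: [[0.974, -0.225, 0.004], [-0.225, -0.974, 0.001], [0.003, -0.002, -1.0]]
wrist_force: [-0.7, 1.0, -1.1]
gripper_width: 0.402
```

```bash
python3 rs.py a3; python3 sp.py a3.npz
```

```text
[0.5161 0.023  0.1143] [ 0.9742 -0.2255  0.0035] [ 0.0038  0.001  -1.    ] [-0.6595  0.9745 -1.1473] 0.40188683251383234 v [-0.1  0.4 -0.4 -0.   0.3  0. ]
ring_est [ 0.6266 -0.0051  0.0886] err to spindle [ 0.8117  0.086  24.6434]
0.0815 956 ((0.6268224120140076, -0.00501437671482563), 0.02874818816781044) [ 0.6242 -0.0048  0.0832]
0.07 5085 ((0.6268224120140076, -0.00501437671482563), 0.02874818816781044) [ 0.6255 -0.0051  0.0787]
cone fit 1363 [ 0.6257 -0.0052 -0.0003] 0.0006604118120232146
```

View pics/a3.png

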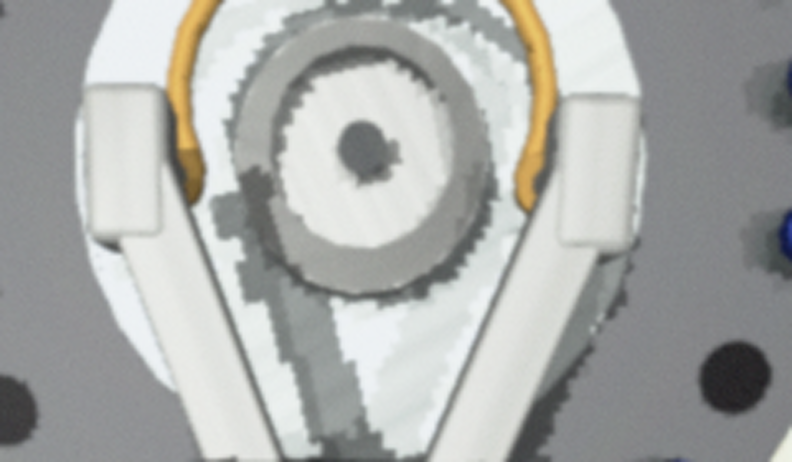

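Request:
apply_moves(plan=[[[0,-0.03,0,-0.12,-0.001,0.003,0],[0,0,0,-0.12,0,0,0],[0,0,0,-0.1,0,0,0],[0,0,0,0,0,0,0]]])

```text
time_s: 19.12
tcp_pos: [0.5156, 0.0231, 0.1054]
ee_rot: [[0.974, -0.225, 0.001], [-0.225, -0.974, 0.0], [0.001, -0.001, -1.0]]
wrist_force: [-0.2, -0.2, -2.4]
gripper_width: 0.404
```

```bash
python3 rs.py a4; python3 sp.py a4.npz
```

```text
[0.5156 0.0231 0.1054] [ 0.9743 -0.2253  0.0013] [ 0.0014  0.0002 -1.    ] [-0.2092 -0.2096 -2.4272] 0.40362042945776494 v [ 0.  -0.   0.1  0.1 -0.1  0.1]
ring_est [ 0.626  -0.005   0.0795] err to spindle [ 0.2291  0.2433 15.5063]
0.0815 1180 ((0.6279275417327881, -0.005625985562801361), 0.029508575797080994) [ 0.6241 -0.0058  0.0831]
0.07 6388 ((0.6273587942123413, -0.005584928672760725), 0.02971629425883293) [ 0.6258 -0.0054  0.0789]
cone fit 2165 [ 0.6261 -0.0055  0.0007] 0.003856518667210855
```

View pics/a4.png

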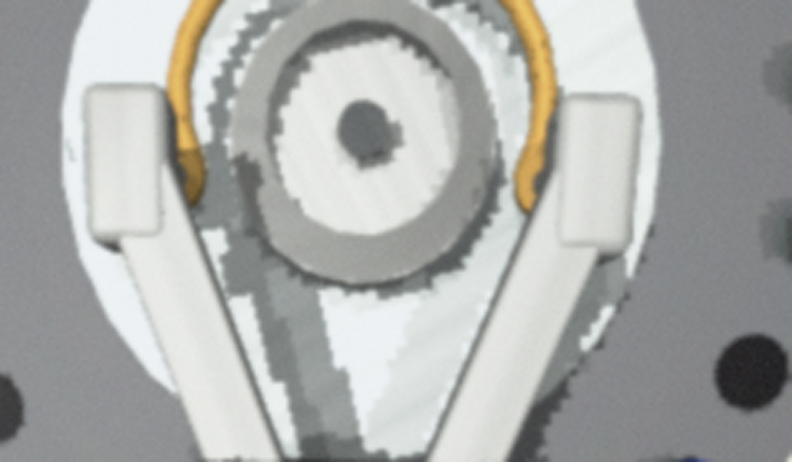

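View pics/a4_s.png

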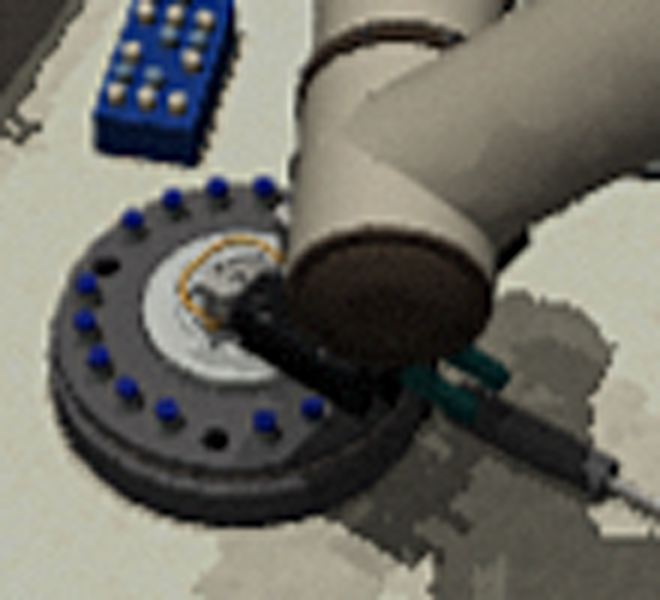

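Request:
apply_moves(plan=[[[0,0,0,-0.1,0,0,0],[0,0,0,-0.1,0,0,0],[0,0,0,-0.08,0,0,0],[0,0,0,0,0,0,0]]])

```text
time_s: 19.55
tcp_pos: [0.5162, 0.0233, 0.0984]
ee_rot: [[0.974, -0.225, 0.003], [-0.225, -0.974, 0.001], [0.003, -0.001, -1.0]]
wrist_force: [0.2, 0.6, -2.5]
gripper_width: 0.404
```

```bash
python3 rs.py a5
```

```text
[0.5162 0.0233 0.0984] [ 0.9743 -0.2251  0.0028] [ 0.003   0.0006 -1.    ] [ 0.2075  0.6225 -2.5382] 0.4035262349829958 v [-0. -0.  0.  0. -0. -0.]
ring_est [ 0.6267 -0.0048  0.0727] err to spindle [0.8915 0.4459 8.6921]
```

View pics/a5.png

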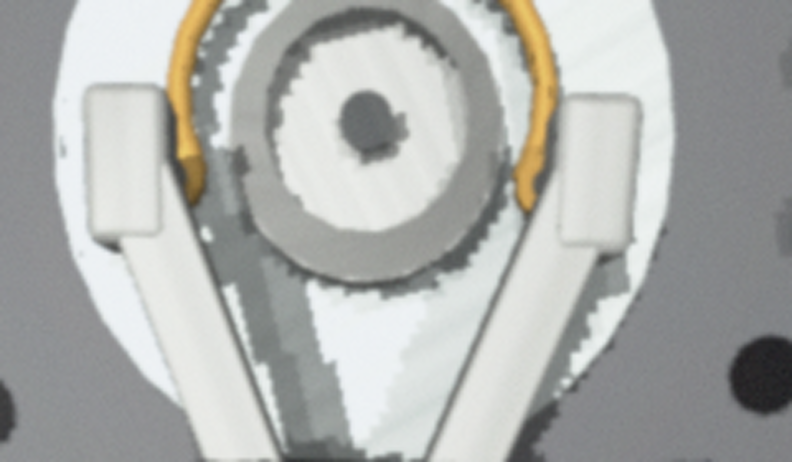

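Request:
apply_moves(plan=[[[0,-0.03,-0.01,-0.1,0,0.002,0],[0,0,0,-0.08,0,0,0],[0,0,0,-0.04,0,0,0],[0,0,0,0,0,0,0]]])

```text
time_s: 19.98
tcp_pos: [0.5158, 0.0231, 0.0929]
ee_rot: [[0.974, -0.225, 0.002], [-0.225, -0.974, 0.001], [0.002, -0.001, -1.0]]
wrist_force: [-0.2, 0.4, -2.5]
gripper_width: 0.402
```

```bash
python3 rs.py a6; python3 -c "
from tf import *
for f in('a5.npz','a6.npz'):
    d=np.load(f);w=d['w'];z=w[...,2];hsv=cv2.cvtColor(d['px'],cv2.COLOR_RGB2HSV)
    r=(hsv[...,0]>8)&(hsv[...,0]<32)&(hsv[...,1]>110)&(z>.05)&(z<.1);r[75:]=0;r[:,:210]=0;r[:,380:]=0
    x,y=w[...,0],w[...,1];h=(abs(np.hypot(x-.6257,y+.0052)-.043)<.006)&(abs(z-.062)<.004)
    print('ringtop',np.percentile(z[r],[50,75,90]),'hub',np.median(z[h]))
"
```

```text
[0.5158 0.0231 0.0929] [ 0.9744 -0.2249  0.0017] [ 0.002   0.0008 -1.    ] [-0.2055  0.4331 -2.4728] 0.40199138975641924 v [-0.   0.2 -0.   0.1  0.   0. ]
ring_est [ 0.6263 -0.0049  0.0671] err to spindle [0.4818 0.2785 3.1128]
ringtop [0.0738 0.0744 0.0748] hub 0.06196238984642015
ringtop [0.0683 0.0689 0.0694] hub 0.06194468981296461
```

Request:
apply_moves(plan=[[[0,-0.02,-0.01,-0.05,0,0.002,0],[0,0,0,-0.03,0,0,0],[0,0,0,0,0,0,0]]])

```text
time_s: 20.33
tcp_pos: [0.5156, 0.0229, 0.0912]
ee_rot: [[0.974, -0.225, 0.001], [-0.225, -0.974, 0.001], [0.0, -0.001, -1.0]]
wrist_force: [-1.0, 0.2, -3.3]
gripper_width: 0.405
```

Request:
apply_moves(plan=[[[0,0,0,-0.03,0,0,0],[0,0,0,-0.02,0,0,0],[0,0,0,0,0,0,0],[0,0,0,0,0,0,0]]])

```text
time_s: 20.67
tcp_pos: [0.5158, 0.023, 0.09]
ee_rot: [[0.974, -0.225, 0.001], [-0.225, -0.974, 0.001], [0.001, -0.001, -1.0]]
wrist_force: [-0.9, 0.1, -1.5]
gripper_width: 0.404
```

```bash
python3 rs.py a7; python3 -c "
from tf import *
for f in('a7.npz',):
    d=np.load(f);w=d['w'];z=w[...,2];hsv=cv2.cvtColor(d['px'],cv2.COLOR_RGB2HSV)
    r=(hsv[...,0]>8)&(hsv[...,0]<32)&(hsv[...,1]>110)&(z>.05)&(z<.1);r[75:]=0;r[:,:210]=0;r[:,380:]=0
    print('ringtop',np.percentile(z[r],[50,75,90]))
"
```

```text
[0.5158 0.023  0.09  ] [ 0.9744 -0.2246  0.0011] [ 0.0013  0.0011 -1.    ] [-0.8977  0.1068 -1.4687] 0.40410017229992845 v [ 0.  -0.  -0.   0.1  0.1  0. ]
ring_est [ 0.6263 -0.005   0.0642] err to spindle [0.5085 0.1932 0.1503]
ringtop [0.066  0.0665 0.067 ]
```

View pics/a7.png

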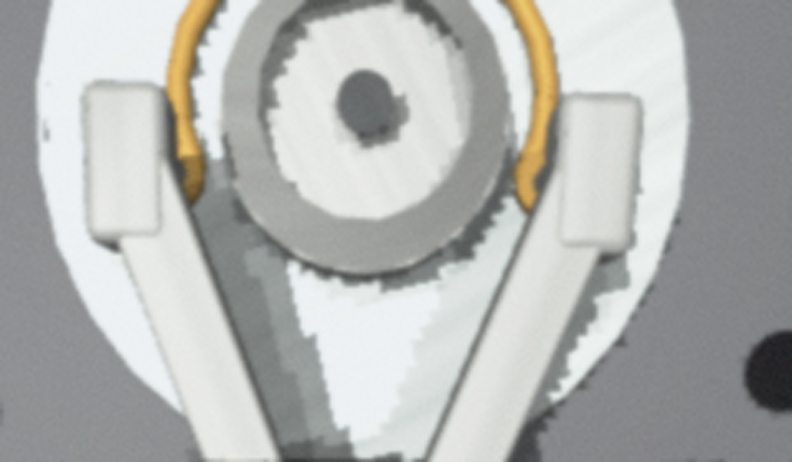

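View pics/a7_s.png

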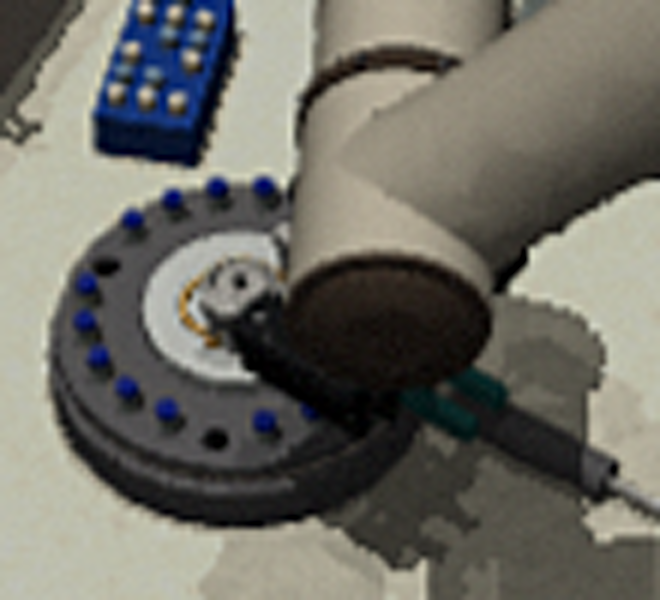

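Request:
apply_moves(plan=[[[0,-0.01,0,-0.03,0,0,0],[0,0,0,0,0,0,0],[0,0,0,0,0,0,0]]])

```text
time_s: 21.02
tcp_pos: [0.5159, 0.023, 0.0895]
ee_rot: [[0.974, -0.225, 0.002], [-0.225, -0.974, 0.001], [0.002, -0.002, -1.0]]
wrist_force: [-0.8, -0.6, -1.3]
gripper_width: 0.404
```

```bash
python3 rs.py a8; python3 -c "
from h import *
p=capture('side');save(p,'end_s.png',(280,80,400,200),5);p=capture('top');save(p,'end_t.png')
print(sense()['wrist_force'],sense()['tcp_pos'],sense()['joint_velocities'].round(2))"
```

```text
[0.5159 0.023  0.0895] [ 0.9745 -0.2245  0.0018] [ 0.0021  0.0012 -1.    ] [-0.824  -0.5926 -1.3359] 0.4042364006783435 v [-0.  -0.1 -0.   0.   0.  -0. ]
ring_est [ 0.6263 -0.0049  0.0637] err to spindle [ 0.5362  0.2596 -0.2785]
[-0.17695721 -0.49261573 -2.06570723] [0.51583692 0.02303537 0.0895073 ] [ 0.07  0.08  0.02 -0.03 -0.02 -0.01]
```

View pics/end_s.png

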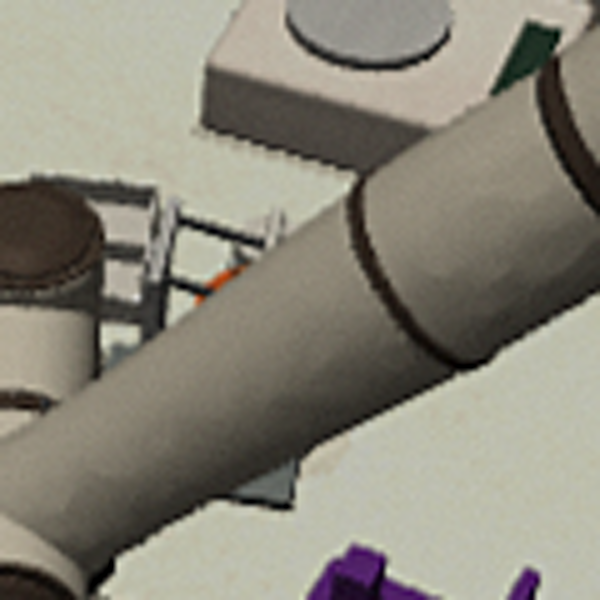

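```bash
python3 -c "
from h import *
print(finish_job())"
```

```text
the job is handed in; nothing more can be done
None
```

I handed the job in at about 21 s of the 54 s allowed. The cap is on the hook, and the squeezed pliers hold the spread ring around the groove. No verdict was reported, so what follows rests on my own measurements.

- **Cap:** I lifted it by the handle and hung it on both prongs, with the bar about 1 mm in x and 3 mm in y from the seat. I let go of it there. In the last side picture the arm hid most of the cap, but the part that showed was still hanging.
- **Pliers:** I took them from the grey rest and squeezed them to an opening reading of 0.404, which is about 35 mm, with the handles parallel. That fits the 36 mm stop, as the same reading was also slightly low on the cap's 9 mm bar.
- **Ring:** It went down over the spindle with no visible jam or rise in force. At the last check the estimated ring centre was about 0.5 mm to the side of the groove and -0.3 mm in height, and the tool was level within about 0.003 rad.

**Checks that disagreed or stayed open:**
- **Ring centre:** The circle fit to the visible part of the ring put its centre 3–5 mm further out than the plier block did. The far side of the ring was outside the picture. I went by the block, and the pictures looked centred side to side.
- **Contact with the hub:** The vertical wrist force stayed between -1.3 and -3.3 N, so it did not clearly show contact. That the ring lies on the hub rests on the measured height alone: its top was at 66 mm at the last depth check, against an expected 66 mm.

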